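Nest the serving stands under the vase

TASK

Put the nest of three oak serving stands back together: slide the middle stand in under the tall one, and the low stand in under the middle one, until both are right home with all their ends flush. The tall stand stays where it is with the vase standing on it; leave everything else on the table as it is and let go when you are done.

Things in the scene. Friction and masses are not known exactly. Their poses are not given: they have to be found in the camera images.
- tall_center (a point): The tall stand, biggest of three alike: oak bridge of 12 mm boards (top and two sides), open below and at both ends, 230 mm wide (x), 140 mm deep (y), 105 mm high; the tunnel runs along y, 206 mm wide, 93 mm high. 490 g. Site: its centre, 52.5 mm above its foot, z up. The vase stands on it. The middle stand fits in under it from either end, 7 mm to spare each side, 10 mm above.
- middle_center (a point): The middle stand: oak bridge of 12 mm boards (top and two sides), open below and at both ends, 192 mm wide (x), 140 mm deep (y), 83 mm high; the tunnel runs along y, 168 mm wide, 71 mm high. 270 to 510 g. Site: its centre, 41.5 mm above its foot, z up. Starts beside one end of the tall stand, turned up to 0.55 rad from it.
- low_center (a point): The low stand: oak bridge of 12 mm boards (top and two sides), open below and at both ends, 154 mm wide (x), 140 mm deep (y), 61 mm high; the tunnel runs along y, 130 mm wide, 49 mm high. 210 to 390 g. Site: its centre, 30.5 mm above its foot, z up. Starts beside the other end of the tall stand, turned up to 0.55 rad from it. Fits under the middle one, 7 mm to spare each side, 10 above.
- vase_center (a point): Cream ceramic vase, 94 mm at its widest, 130 mm high, on a round cork trivet (110 mm across, 10 mm thick) on the tall stand; its mouth is 245 mm above the table. The point is half-way up; z up. Not to be moved.
- salt_mill: Electric aluminium salt mill with a toggle switch, 52 mm across, 188 mm tall, upright beyond one end of the tall stand, on its far (+x) side. Origin at the centre of its underside, z up. Not to be moved.
- pepper_mill: Dark wooden pepper mill, 54 mm across, 160 mm tall, upright beyond one end of the tall stand, on the robot's (-x) side. Origin at the centre of its underside, z up. Not to be moved.
- glass_bowl: Clear glass bowl, 120 mm across, 58 mm high, beyond the other end from the salt mill, on the far side. Origin at the centre of its underside. Not to be moved.
- serving_fork: Steel serving fork, 230 mm long, lying flat beyond the tall stand (+x), 9 mm high, 30 mm wide. Origin on the table near its middle, x along it towards the tines. Not to be moved.
- candle_cup: Stoneware cup with a tea light, 68 mm across, 51 mm high, beyond the other end from the pepper mill, on the robot's side. Origin at the centre of its underside. Not to be moved.
- tall: The tall stand again: origin at the centre of its underside, axes as its point. Turned half round it is the same. In the middle of its top board is a hand slot right through, 100 mm along x by 36 mm along y, which leaves a strip of board 52 mm wide (in y), 12 mm thick, between slot and each end edge. Loose; a hard shove moves it.
- middle: The middle stand again: origin at the centre of its underside, axes as its point. Turned half round it is the same. In the middle of its top board is a hand slot right through, 90 mm along x by 36 mm along y, which leaves a strip of board 52 mm wide (in y), 12 mm thick, between slot and each end edge. Friction on the table 0.5 to 0.7.
- low: The low stand again: origin at the centre of its underside, axes as its point. Turned half round it is the same. In the middle of its top board is a hand slot right through, 70 mm along x by 36 mm along y, which leaves a strip of board 52 mm wide (in y), 12 mm thick, between slot and each end edge. Friction on the table 0.5 to 0.7.
There are look-alikes about, which are no part of the job. Leave any yellow look-alike of the low alone.

How it is judged:
By the outcome, as a careful person would: the job done as asked, in the order asked, and still so for the second after the job is handed in, with the robot touching nothing.
It also fails if it takes over 72 s, if anything falls off the work surface, if the arm or the gripper's body presses on something with over 40 N, if the wrist force passes 120 N, or if a joint passes its speed limit or range.

ROBOT

A 6-joint arm with a two-finger parallel gripper is mounted at the origin on the work surface. World frame = base frame: x ahead of the robot, y to its left, z up, the work surface at z = 0. Lengths are in m, angles in degrees, forces in N, time in s.
With the tool pointing down it reaches from about 0.4 to 0.825 m from the base axis. Payload 7 kg.
Tool frame: the origin (TCP) lies at the very end of the fingers, on their centre line; the grasp point (between the pads) lies 19 mm behind it; z points along the fingers, y is the direction in which the jaws open and shut (so a half turn about z gives the same grasp; the last joint's range is limited). The gripper opens to 88 mm and grips with 3 to 60 N. Pads are 19 mm wide; open, the fingers measure 130 mm over their backs; the gripper's body (78 mm by 193 mm) begins 47 mm behind the grasp point.
Start: joints at [-48.524, 20.546, 0.682, 0, -70.136, -16.507], TCP at [0.285, -0.612, 0.227] pointing down, gripper open.
Joint ranges: [-176.03, 176.03], [-82.01, 121.73], [-58.28, 71.71], [-173.87, 95.51], [-174.79, -0.11], [-173.66, 173.66]. Speed limits (degrees/s): [136.94, 136.94, 172.46, 180, 180, 180].

INTERFACE

Orientations are given as [roll, pitch, yaw] about the fixed x, y, z axes, in that order (R = Rz(yaw) Ry(pitch) Rx(roll)).
In Python, from plant import ctrl, snapshot, workorder gives the robot as it stands. The module is installed in compiled form; this text tells all that it offers.
- The arm moves only by the shell command python3 -m creep 'ROWS'. ROWS is JSON, a list of rows, each a list of 5 numbers: the shift along the tool's x, y, z scaled (see below), then the turn about the tool's z scaled (see below), then the finger opening in mm, from 0 to 87.6. A call has exactly 8 rows; each row is the pose to reach, as a shift and turn from the pose commanded when the call began, along the tool's axes at that moment, turning the shorter way round; what a row does not reach only later rows make up. The controller multiplies each number of a shift by 0.1 m and each number of a turn by 180 degrees. A row lasts 1/12 s, in which the tool goes at most 41.7 mm and 7.16 degrees, less where a joint would pass 70% of its speed; a pose out of reach is approached as far as the arm can. A call with a number of a shift or a turn outside -1 to 1 is refused whole. A call with a gripper value outside its range is refused whole. The fingers move at their own pace and stop on an object; the grip force is fixed at half the most. Time passes only in rows, so rows that repeat a pose let the fingers close, or fill a call up. It gives the time, the measured TCP pose, the force and the opening at its end, in the units of the state.
- ctrl.get_obs(): the state, without advancing time (a new reading comes with each control period).
- snapshot(name): name is "scene" or "top" or "wrist"; returns a dict with "img" (400x640x3 uint8, blue, green, red), "camera_matrix" (3x3 intrinsics, pixels), "xyz" and "rotation" of the camera in the world. Camera axes: x right, y up, looking along -z (the intrinsics and any distortion apply to the point x, -y, -z); pixel columns grow to the right and rows downward; lengths in m; the calibration is good to about 2 mm. A picture is of the moment at which its call begins. There is no depth.
- workorder.close_job(): hands the job in, once; it reports no verdict.
The state is a dict: "clock": time; "joint_pos": joint angles; "qvel": joint speeds; "tau": joint torques, N m; "tool_pos": TCP position; "orientation": TCP orientation; "force": force on the tool from outside, world axes, zero at the start; "moment": the same for the moment, N m; "opening": finger opening in m.
Only numpy, scipy, OpenCV 4.12 (cv2) and the standard library are available. Lean on these libraries where they do the work, as an engineer would, in place of code of your own. Each camera call takes 0.05 s, during which the arm holds its last target.

## Working session

There is one attempt and no reset: what is moved stays moved. The work goes in short steps, Python scripts to look and compute and a shell command to move; the robot and the scene stay as the last step left them, time stands still between calls to the robot, and variables do not carry over. Pictures are saved under pics/ and viewed, and the job is handed in when it is done.

```bash
mkdir -p pics; ls; python3 - <<'E'
from plant import ctrl, snapshot
import cv2,numpy as np
o=ctrl.get_obs();print(o)
for n in ["scene","top","wrist"]:
    s=snapshot(n);cv2.imwrite(f"pics/{n}0.png",s["img"]);print(n,s["camera_matrix"],s["xyz"],s["rotation"],[k for k in s])
E
```

```text
pics
{'clock': 0.0, 'joint_pos': array([-4.85240338e+01,  2.05896154e+01,  6.32877148e-01, -1.99857690e-02,
       -7.01336069e+01, -1.65068416e+01]), 'qvel': array([ 0.06899346,  0.01990487,  0.0765973 ,  0.00723497, -0.0493636 ,
       -0.047637  ]), 'tau': array([-1.94136970e-03, -5.82721639e+01,  2.93046427e+01,  6.99693784e+00,
        6.68291192e-03, -1.76779972e-04]), 'tool_pos': array([ 0.28470842, -0.6114835 ,  0.22563682]), 'orientation': array([ 1.79908040e+02, -7.65867149e-03, -1.55037676e+02]), 'force': array([ 0.30857303, -0.62799738, -0.10169219]), 'moment': array([-0.03874302, -0.05654521,  0.0439695 ]), 'opening': 0.08728362444360267}
scene [[500.12884893   0.         311.50206793]
 [  0.         500.12884893 202.01145219]
 [  0.           0.           1.        ]] [ 1.33514842 -0.64717066  1.69020714] [30.83431861  0.23748886 55.53492555] ['img', 'camera_matrix', 'xyz', 'rotation']
top [[485.30925268   0.         325.96372875]
 [  0.         485.30925268 196.87381176]
 [  0.           0.           1.        ]] [ 0.3416658  -0.09996269  1.6554276 ] [  7.3169737   -0.13591876 -88.63392962] ['img', 'camera_matrix', 'xyz', 'rotation']
wrist [[275.71680177   0.         320.50556121]
 [  0.         275.71680177 207.02953701]
 [  0.           0.           1.        ]] [ 0.22327351 -0.64046255  0.38440946] [-14.71887096  -0.12345055 114.95060352] ['img', 'camera_matrix', 'xyz', 'rotation']
```

View pics/scene0.png

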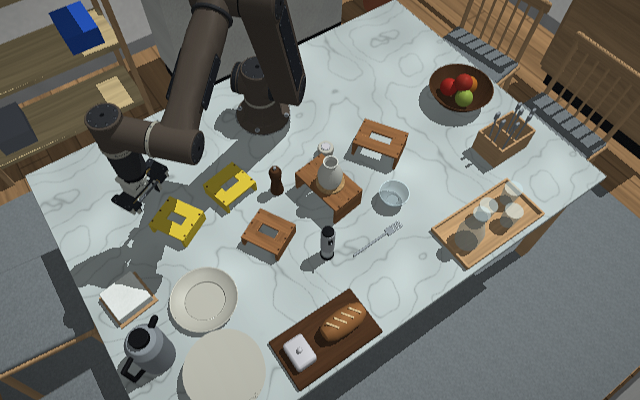

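View pics/top0.png

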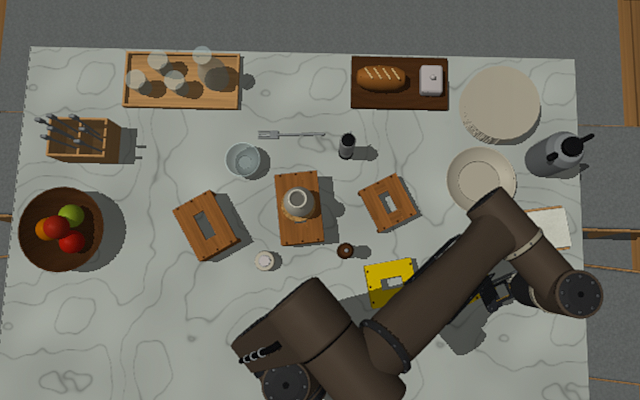

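View pics/wrist0.png

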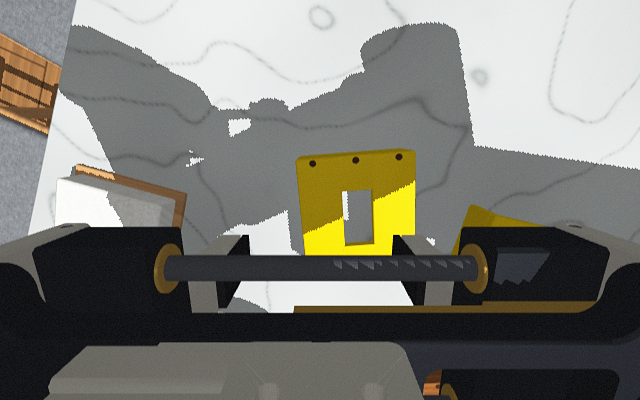

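The top view shows tall stand with vase near (300,208), middle at (208,226), low at (389,203); salt mill (347,145), pepper mill (345,251), bowl (244,160), cup (264,261), and fork (290,134). I'll enlarge it and measure the corners.

```bash
cat > h.py <<'E'
import numpy as np, cv2
from scipy.spatial.transform import Rotation as R
from plant import ctrl, snapshot
def ray(s,u,v):
    K=s["camera_matrix"];d=np.array([(u-K[0,2])/K[0,0],-(v-K[1,2])/K[1,1],-1.])
    return R.from_euler('xyz',s["rotation"],degrees=True).as_matrix()@d
def onz(s,u,v,z):
    d=ray(s,u,v);c=np.array(s["xyz"]);return c+d*(z-c[2])/d[2]
def proj(s,p):
    q=R.from_euler('xyz',s["rotation"],degrees=True).as_matrix().T@(np.array(p)-s["xyz"])
    K=s["camera_matrix"];return K[0,0]*q[0]/-q[2]+K[0,2],K[1,1]*-q[1]/-q[2]+K[1,2]
E
python3 - <<'E'
from h import *
s=snapshot("top");im=s["img"];hsv=cv2.cvtColor(im,cv2.COLOR_BGR2HSV)
c=im[120:280,160:440];cv2.imwrite("pics/topcrop.png",cv2.resize(c,None,fx=2.8,fy=2.8,interpolation=cv2.INTER_CUBIC))
for p in [(208,200),(190,215),(300,180),(400,215),(380,185)]: print(p,hsv[p[1],p[0]])
m=cv2.inRange(hsv,(5,80,95),(18,220,255)); m[:, :160]=0;m[:,440:]=0;m[:120]=0;m[280:]=0
cv2.imwrite("pics/mask.png",cv2.resize(m[120:280,160:440],None,fx=2.8,fy=2.8))
cs,_=cv2.findContours(m,cv2.RETR_EXTERNAL,cv2.CHAIN_APPROX_NONE)
for q in cs:
    if cv2.contourArea(q)>300:
        r=cv2.minAreaRect(q);print(cv2.contourArea(q),r,cv2.boxPoints(r).round(1).tolist())
E
```

```text
(208, 200) [ 14 177 125]
(190, 215) [ 14 179 127]
(300, 180) [ 14 180 123]
(400, 215) [ 14 181 111]
(380, 185) [ 14 178 113]
2373.0 ((203.9713134765625, 225.19744873046875), (58.260345458984375, 43.49573516845703), 61.38954162597656) [[170.89999389648438, 210.0], [209.10000610351562, 189.1999969482422], [237.0, 240.39999389648438], [198.8000030517578, 261.20001220703125]]
1840.0 ((387.7000427246094, 201.9000244140625), (46.0629997253418, 42.48529052734375), 63.43495178222656) [[358.3999938964844, 190.8000030517578], [396.3999938964844, 171.8000030517578], [417.0, 213.0], [379.0, 232.0]]
1898.0 ((298.6485290527344, 207.48516845703125), (71.34416961669922, 43.18461227416992), 84.2894058227539) [[273.6000061035156, 174.10000610351562], [316.6000061035156, 169.8000030517578], [323.70001220703125, 240.8000030517578], [280.70001220703125, 245.10000610351562]]
```

View pics/topcrop.png

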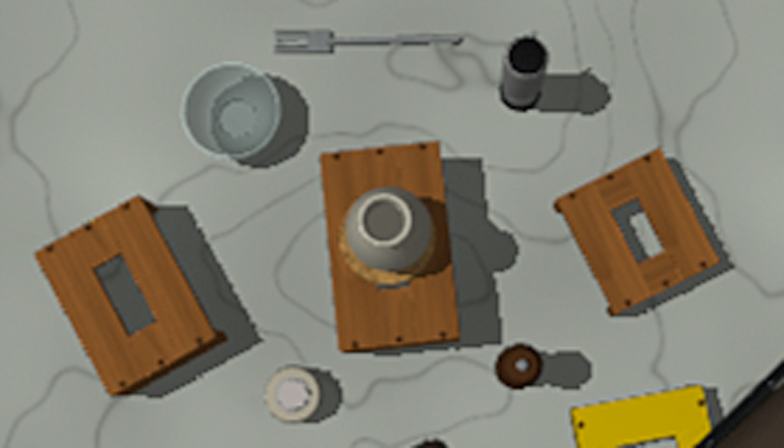

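View pics/mask.png

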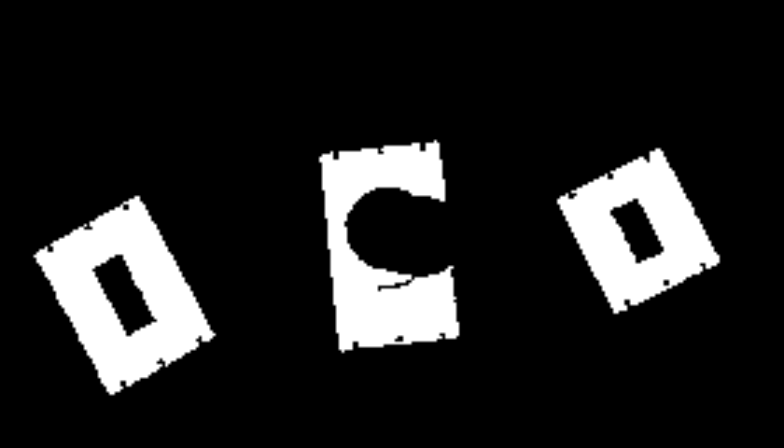

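```bash
cat >> h.py <<'E'
def rects(s,m,zs):
    cs,_=cv2.findContours(m,cv2.RETR_EXTERNAL,cv2.CHAIN_APPROX_NONE);out=[]
    for q in cs:
        if cv2.contourArea(q)>300:
            c=q[:,0].mean(0)
            z=zs(c)
            P=np.array([onz(s,u,v,z)[:2] for u,v in q[:,0]],np.float32)
            r=cv2.minAreaRect(P*1000);out.append((c,z,r,cv2.boxPoints(r)))
    return out
E
python3 - <<'E'
from h import *
s=snapshot("top");im=s["img"];hsv=cv2.cvtColor(im,cv2.COLOR_BGR2HSV)
m=cv2.inRange(hsv,(5,80,95),(18,220,255)); m[:, :160]=0;m[:,440:]=0;m[:120]=0;m[280:]=0
for c,z,r,b in rects(s,m,lambda c:.083 if c[0]<250 else .105 if c[0]<340 else .061):
    print(z,np.round(r[0],1),np.round(r[1],1),round(r[2],1),b.round().tolist())
for n,u,v,z in [("salt top",347,140,.188),("pepper top",345,250,.16),("bowl rim",242,159,.058),("cup",264,261,.051),("fork L",258,134,.005),("fork R",326,134,.005),("vase mouth",297,199,.245),("trivet bottom",298,221,.115),("trivet left",281,207,.11)]:
    print(n,onz(s,u,v,z).round(3))
s=snapshot("scene")
for n,u,v,z in [("salt top",327,230,.188),("pepper",276,169,.16),("cup",325,148,.051),("bowl",394,188,.058),("vase mouth",330,161,.245)]:
    print(n,onz(s,u,v,z).round(3))
im=s["img"];c=im[100:290,210:430];cv2.imwrite("pics/scenecrop.png",cv2.resize(c,None,fx=3.1,fy=3.1,interpolation=cv2.INTER_CUBIC))
E
```

```text
0.083 [442.3 294. ] [190.7 138.5] 31.1 [[325.0, 304.0], [396.0, 185.0], [560.0, 284.0], [488.0, 403.0]]
0.061 [ 534.6 -302.7] [152.6 140.6] 28.0 [[434.0, -276.0], [500.0, -401.0], [635.0, -329.0], [569.0, -205.0]]
0.105 [505.5 -12.2] [229.3 139.2] 7.7 [[383.0, 41.0], [401.0, -96.0], [628.0, -66.0], [610.0, 72.0]]
salt top [ 0.709 -0.16   0.188]
pepper top [ 0.371 -0.161  0.16 ]
bowl rim [0.668 0.185 0.058]
cup [0.331 0.099 0.051]
fork L [0.769 0.143 0.005]
fork R [ 0.775 -0.094  0.005]
vase mouth [ 0.514 -0.014  0.245]
trivet bottom [ 0.46  -0.012  0.115]
trivet left [0.504 0.044 0.11 ]
salt top [ 0.713 -0.164  0.188]
pepper [ 0.386 -0.163  0.16 ]
cup [0.344 0.092 0.051]
bowl [0.657 0.197 0.058]
vase mouth [ 0.518 -0.014  0.245]
```

View pics/scenecrop.png

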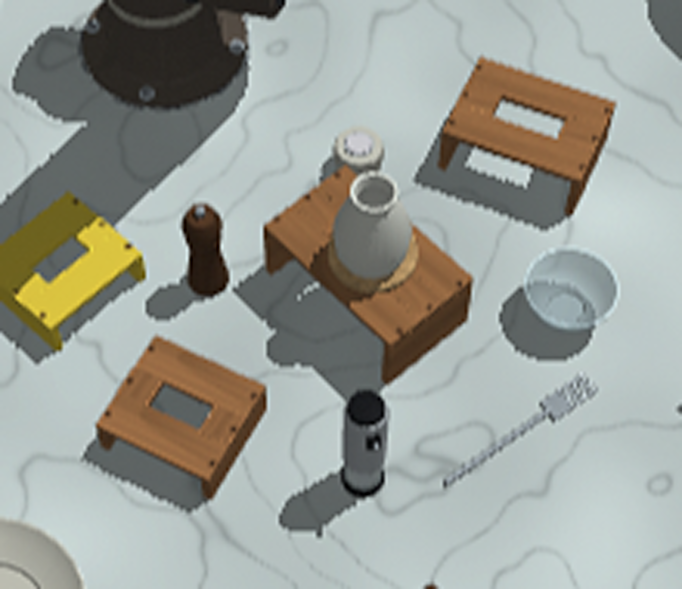

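The scene view shows the stands on opposite ends of the tall one: middle at +y, low at −y between the mills. The vase is widest low down and roughly centred. First I go up and over to the middle stand's outer strip.

```bash
python3 -m creep '[[-0.3,0.3,-0.8,0,80],[-0.3,0.3,-0.8,0,80],[-0.6,0.6,-0.8,0,80],[-0.96,0.88,-0.8,0,80],[-0.96,0.88,-0.8,0,80],[-0.96,0.88,-0.8,0,80],[-0.96,0.88,-0.8,0,80],[-0.96,0.88,-0.8,0,80]]'
python3 -m creep '[[-0.3,0.3,0,0,80],[-0.6,0.6,0,0,80],[-0.96,0.88,0,0,80],[-0.96,0.88,0,0,80],[-0.96,0.88,0,0,80],[-0.96,0.88,0,0,80],[-0.96,0.88,0,0,80],[-0.96,0.88,0,0,80]]'
python3 -m creep '[[-0.3,0.3,0,0,80],[-0.6,0.6,0,0,80],[-0.96,0.88,0,0,80],[-0.96,0.88,0,0,80],[-0.96,0.88,0,0,80],[-0.96,0.88,0,0,80],[-0.96,0.88,0,0,80],[-0.96,0.88,0,0,80]]'
python3 -m creep '[[-0.3,0.3,0,0,80],[-0.6,0.6,0,0,80],[-0.96,0.88,0,0,80],[-0.96,0.88,0,0,80],[-0.96,0.88,0,0,80],[-0.96,0.88,0,0,80],[-0.96,0.88,0,0,80],[-0.96,0.88,0,0,80]]'
```

```text
clock: 0.97
tool_pos: [0.3346, -0.492, 0.3064]
orientation: [180.0, -0.0, -155.0]
force: [-0.0, -0.2, 0.1]
opening: 0.0802
clock: 1.63
tool_pos: [0.3841, -0.3725, 0.3061]
orientation: [180.0, -0.0, -155.1]
force: [-0.5, -0.0, 0.7]
opening: 0.0802
clock: 2.3
tool_pos: [0.434, -0.2522, 0.3064]
orientation: [180.0, -0.0, -155.1]
force: [-0.1, 0.4, -0.4]
opening: 0.0798
clock: 2.97
tool_pos: [0.484, -0.1319, 0.3066]
orientation: [-180.0, -0.0, -155.1]
force: [0.1, 0.4, -0.3]
opening: 0.0803
```

```bash
for i in 1; do :; done; python3 -m creep '[[-0.1,0.4,0,0,66],[-0.2,0.8,0,0,66],[-0.27,0.9,0,0,66],[-0.27,0.9,0,0,66],[-0.27,0.9,0,0,66],[-0.27,0.9,0,0,66],[-0.27,0.9,0,0,66],[-0.27,0.9,0,0,66]]'
python3 -m creep '[[-0.1,0.4,0,0,66],[-0.2,0.8,0,0,66],[-0.27,0.9,0,0,66],[-0.27,0.9,0,0,66],[-0.27,0.9,0,0,66],[-0.27,0.9,0,0,66],[-0.27,0.9,0,0,66],[-0.27,0.9,0,0,66]]'
python3 -m creep '[[-0.1,0.4,0,0,66],[-0.2,0.8,0,0,66],[-0.27,0.9,0,0,66],[-0.27,0.9,0,0,66],[-0.27,0.9,0,0,66],[-0.27,0.9,0,0,66],[-0.27,0.9,0,0,66],[-0.27,0.9,0,0,66]]'
python3 -m creep '[[-0.1,0.4,0,0,66],[-0.2,0.8,0,0,66],[-0.27,0.9,0,0,66],[-0.27,0.9,0,0,66],[-0.27,0.9,0,0,66],[-0.27,0.9,0,0,66],[-0.27,0.9,0,0,66],[-0.27,0.9,0,0,66]]'
python3 -m creep '[[-0.1,0.4,0,0,66],[-0.2,0.8,0,0,66],[-0.27,0.9,0,-0.034,66],[-0.27,0.9,0.3,-0.034,66],[-0.27,0.9,0.6,-0.034,66],[-0.27,0.9,0.8,-0.034,66],[-0.27,0.9,0.8,-0.034,66],[-0.27,0.9,0.8,-0.034,66]]'
python3 - <<'E'
from h import *
for n in ["top","wrist"]:
    s=snapshot(n);cv2.imwrite(f"pics/{n}1.png",s["img"]);print(s["xyz"],s["rotation"])
print(ctrl.get_obs()["joint_pos"].round(1))
E
```

```text
clock: 3.63
tool_pos: [0.4709, -0.0387, 0.3065]
orientation: [-180.0, -0.0, -155.1]
force: [-0.4, -0.6, 0.2]
opening: 0.0663
clock: 4.3
tool_pos: [0.4575, 0.0544, 0.3065]
orientation: [-180.0, -0.0, -155.1]
force: [0.3, 0.2, 0.0]
opening: 0.0657
clock: 4.97
tool_pos: [0.444, 0.1474, 0.3066]
orientation: [180.0, 0.0, -155.1]
force: [-0.2, 0.8, -0.0]
opening: 0.066
clock: 5.63
tool_pos: [0.4305, 0.2404, 0.3068]
orientation: [180.0, 0.0, -155.1]
force: [0.5, 0.7, -0.3]
opening: 0.0657
clock: 6.3
tool_pos: [0.417, 0.3334, 0.2265]
orientation: [-179.9, -0.1, -148.9]
force: [0.5, 0.8, 1.3]
opening: 0.0659
[ 0.3416658  -0.09996269  1.6554276 ] [  7.3169737   -0.13591876 -88.63392962]
[0.35925099 0.29896229 0.38640659] [-1.47945194e+01 -2.35314082e-02  1.21058673e+02]
[  59.7    7.2  -16.9    0.   -65.8 -118.7]
```

View pics/wrist1.png

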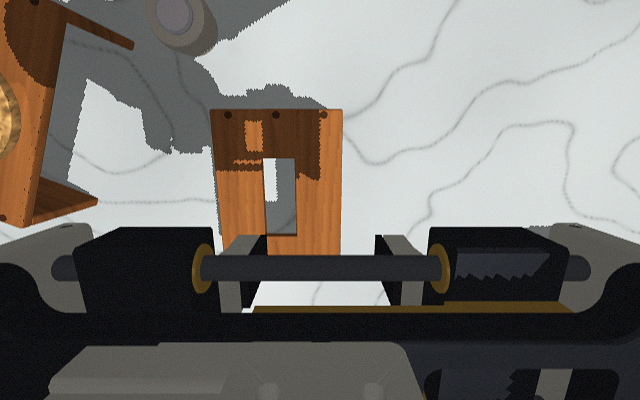

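View pics/top1.png

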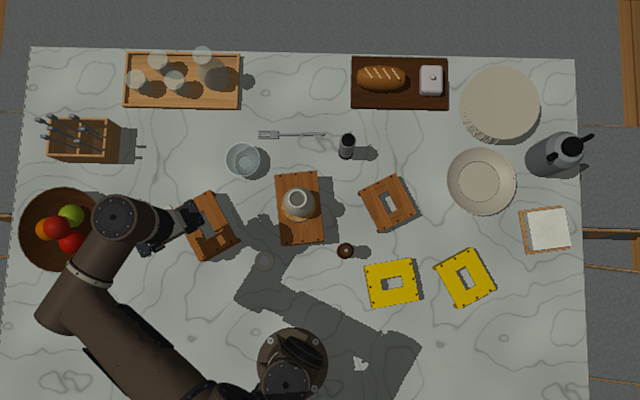

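Wrist picture: the slot's edges are at columns 264 and 297, the strip from 297 to 342, centred on column 320. The fingers line up. I'll check the position numerically.

```bash
python3 - <<'E'
from h import *
s=snapshot("wrist");o=ctrl.get_obs();t=o["tool_pos"];psi=np.deg2rad(o["orientation"][2])
xt=np.array([np.cos(psi),np.sin(psi)]);yt=np.array([np.sin(psi),-np.cos(psi)])
for n,u,v in [("slot far in",264,157),("slot far out",296,157),("slot near out",297,235),("slot near in",264,235),("edge far out",342,110),("edge far in",210,110),("edge out low",341,240)]:
    p=onz(s,u,v,.083)[:2];d=p-t[:2];print(n,p.round(4),"tool xy",(d@xt).round(4),(d@yt).round(4))
s1=snapshot("top");s2=snapshot("scene")
def tri(a,b):
    d1=ray(s1,*a);d2=ray(s2,*b);A=np.c_[d1,-d2];k=np.linalg.lstsq(A,s2["xyz"]-np.array(s1["xyz"]),rcond=None)[0]
    return (s1["xyz"]+d1*k[0]).round(4),(s2["xyz"]+d2*k[1]).round(4)
print("pepper",tri((345.4,250.7),(274.5,168.4)))
E
```

```text
slot far in [0.4117 0.2594] tool xy 0.044 -0.0614
slot far out [0.3938 0.2892] tool xy 0.044 -0.0266
slot near out [0.4715 0.335 ] tool xy -0.0462 -0.0275
slot near in [0.4915 0.3019] tool xy -0.0462 -0.0662
edge far out [0.327  0.3063] tool xy 0.0924 0.0225
edge far in [0.398  0.1884] tool xy 0.0924 -0.1152
edge out low [0.4502 0.3825] tool xy -0.0525 0.0241
pepper (array([ 0.3693, -0.1631,  0.1437]), array([ 0.3703, -0.1612,  0.1436]))
```

```bash
python3 -m creep '[[0,0,0.2,0,66],[0,-0.01,0.5,0,66],[0,-0.01,0.8,0,66],[0,-0.01,1,0,66],[0,-0.01,1,0,66],[0,-0.01,1,0,66],[0,-0.01,1,0,66],[0,-0.01,1,0,66]]'
python3 -m creep '[[0,0,0.2,0,66],[0,0,0.4,0,66],[0,0,0.6,0,66],[0,0,0.7,0,66],[0,0,0.7,0,50],[0,0,0.7,0,40],[0,0,0.7,0,40],[0,0,0.7,0,40]]'
python3 -c "
from h import *
s=snapshot('wrist');cv2.imwrite('pics/w2.png',s['img']);o=ctrl.get_obs();print(o['opening'],o['force'],o['tool_pos'])"
```

```text
clock: 7.22
tool_pos: [0.4182, 0.3345, 0.1286]
orientation: [179.9, 0.2, -148.9]
force: [-0.3, -0.8, -0.1]
opening: 0.0657
clock: 7.88
tool_pos: [0.4179, 0.3341, 0.0579]
orientation: [180.0, 0.1, -148.9]
force: [0.7, -0.5, 1.4]
opening: 0.052
0.051322066361273615 [-0.60315711 -0.60780486  2.04995194] [0.41790809 0.33407112 0.05785186]
```

View pics/w2.png

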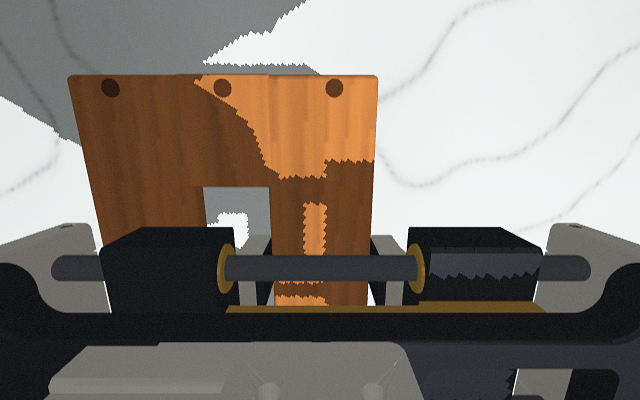

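The pads hold the strip (opening 52 mm; the wrist view shows it between the fingers). Next I turn 23.4° and shift onto the tunnel axis.

```bash
python3 -m creep '[[-0.08,-0.03,0,0.03,40],[-0.16,-0.06,0,0.06,40],[-0.24,-0.1,0,0.09,40],[-0.32,-0.14,0,0.12,40],[-0.37,-0.16,0,0.13,40],[-0.37,-0.16,0,0.13,40],[-0.37,-0.16,0,0.13,40],[-0.37,-0.16,0,0.13,40]]'
python3 - <<'E'
from h import *
s=snapshot('top');cv2.imwrite('pics/t3.png',cv2.resize(s['img'][120:300,130:430],None,fx=2.6,fy=2.6,interpolation=cv2.INTER_CUBIC))
s=snapshot('wrist');cv2.imwrite('pics/w3.png',s['img'])
t=ctrl.get_obs()['tool_pos'];c=np.array([.5055,-.0122]);a=np.deg2rad(7.7);d=t[:2]-c
print(t,"X",d@[np.cos(a),np.sin(a)],"Y",d@[-np.sin(a),np.cos(a)])
E
```

```text
clock: 8.6
tool_pos: [0.4584, 0.3396, 0.0578]
orientation: [179.9, 0.1, -172.3]
force: [2.3, -0.9, 6.2]
opening: 0.0515
[0.4583429  0.33956996 0.0578643 ] X 0.0004004175523100312 Y 0.35491652236253024
```

View pics/t3.png

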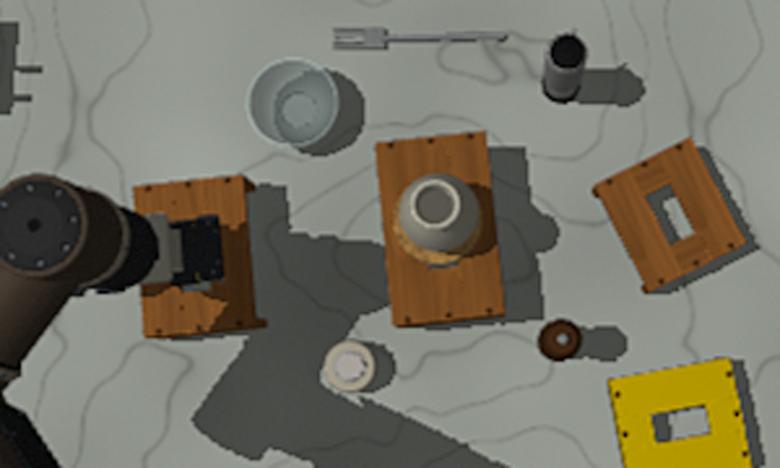

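View pics/w3.png

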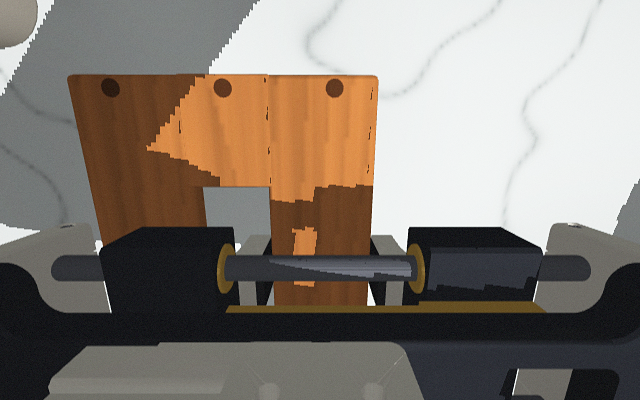

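Top picture: middle's corners are at about (134,187), (243,177), (147,338) and (258,327); tall's are at (376,144), (486,132), (396,326) and (504,314) in the crop. The stands look parallel. I'll refine from these.

```bash
cat >> h.py <<'E'
C0=np.array([.5055,-.0122]);A0=np.deg2rad(7.7)
def tf(p):
    d=np.array(p)[:2]-C0;return np.array([d@[np.cos(A0),np.sin(A0)],d@[-np.sin(A0),np.cos(A0)]])
def oak(s):
    hsv=cv2.cvtColor(s["img"],cv2.COLOR_BGR2HSV);return cv2.inRange(hsv,(5,80,95),(18,220,255))
E
python3 - <<'E'
from h import *
s=snapshot('top')
for n,x,y,z in [("m TL",134,187,.083),("m TR",243,177,.083),("m BL",147,338,.083),("m BR",256,327,.083),("t",376,144,.105),("t",486,132,.105),("t",396,326,.105),("t",504,314,.105)]:
    print(n,(tf(onz(s,130+x/2.6,120+y/2.6,z))*1000).round(1))
# subpixel: line fits of long edges
m=oak(s)
def edge(rows,u0,u1,z,first):
    P=[]
    for v in rows:
        q=np.nonzero(m[v,u0:u1])[0]
        if len(q): P.append(tf(onz(s,u0+(q[0]-.5 if first else q[-1]+.5),v,z)))
    P=np.array(P)*1000;k=np.polyfit(P[:,0],P[:,1],1);return k,np.rad2deg(np.arctan(k[0]))
print("tall left edge",edge(range(180,240),265,330,.105,True))
print("mid left edge bottom",edge(list(range(194,200))+list(range(236,246)),170,235,.083,True))
def hedge(cols,v0,v1,z,first):
    P=[]
    for u in cols:
        q=np.nonzero(m[v0:v1,u])[0]
        if len(q): P.append(tf(onz(s,u,v0+(q[0]-.5 if first else q[-1]+.5),z)))
    P=np.array(P)*1000;return np.median(P[:,0]).round(1)
print("tall X ends",hedge(range(280,315),150,200,.105,True),hedge(range(286,320),210,260,.105,False))
print("mid X ends",hedge(range(184,220),170,215,.083,True),hedge(range(190,226),215,265,.083,False))
E
```

```text
m TL [ 94.3 376.4]
m TR [ 91.9 239.2]
m BL [-95.8 374.1]
m BR [-97.2 238.9]
t [111.4  66.9]
t [111.4 -70.9]
t [-115.9   64.5]
t [-116.   -68.4]
tall left edge (array([-8.67578239e-03,  7.00626724e+01]), np.float64(-0.4970732439151013))
mid left edge bottom (array([-4.21399929e-06,  3.78724018e+02]), np.float64(-0.0002414443741452321))
tall X ends 114.0 -113.1
mid X ends 96.0 -92.3
```

```bash
python3 -m creep '[[0,-0.1,0,0,40],[0,-0.25,0,0,40],[0,-0.4,0,0,40],[0.01,-0.55,0,0,40],[0.01,-0.7,0,0,40],[0.01,-0.85,0,0,40],[0.01,-1,0,0,40],[0.01,-1,0,0,40]]'
python3 -m creep '[[0,-0.1,0,0,40],[0,-0.25,0,0,40],[0,-0.4,0,0,40],[0,-0.5,0,0,40],[0,-0.6,0,0,40],[0,-0.7,0,0,40],[0,-0.8,0,0,40],[0,-0.8,0,0,40]]'
python3 - <<'E'
from h import *
s=snapshot('top');cv2.imwrite('pics/t4.png',cv2.resize(s['img'][130:270,180:400],None,fx=3.6,fy=3.6,interpolation=cv2.INTER_CUBIC))
s=snapshot('scene');cv2.imwrite('pics/s4.png',cv2.resize(s['img'][80:290,210:450],None,fx=2.8,fy=2.8,interpolation=cv2.INTER_CUBIC))
print(tf(ctrl.get_obs()['tool_pos']))
E
```

```text
clock: 9.42
tool_pos: [0.4706, 0.2384, 0.0578]
orientation: [180.0, 0.1, -172.3]
force: [2.0, -4.4, 7.4]
opening: 0.0521
clock: 10.08
tool_pos: [0.4817, 0.16, 0.0578]
orientation: [179.9, 0.2, -172.2]
force: [3.6, -4.1, 6.6]
opening: 0.0518
[-0.00053868  0.17384302]
```

View pics/t4.png

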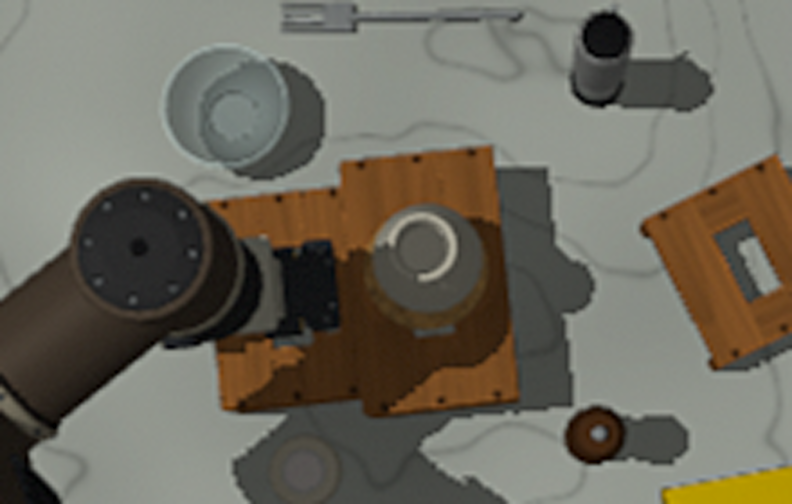

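View pics/s4.png

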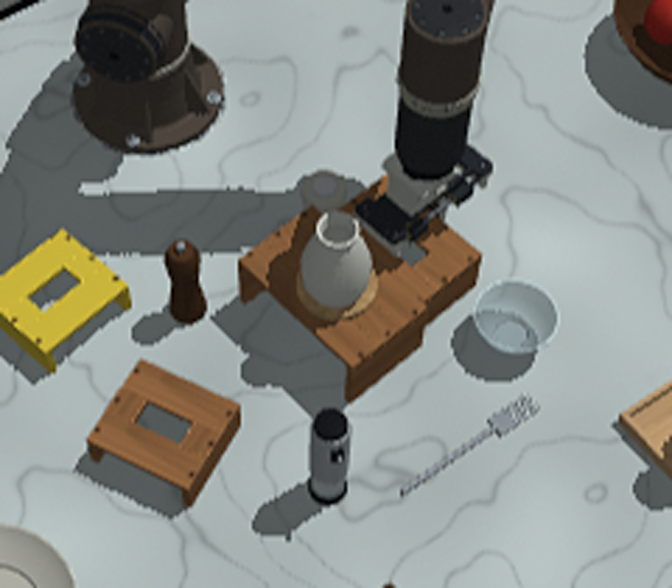

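```bash
python3 -m creep '[[0,-0.1,0,0,40],[0,-0.2,0,0,40],[0,-0.2,0,0,40],[0,-0.2,0,0,66],[0,-0.2,0,0,66],[0,-0.2,0,0,66],[0,-0.2,0,0,66],[0,-0.2,-0.2,0,66]]'
python3 -m creep '[[0,0,-0.25,0,66],[0,0,-0.5,0,66],[0,0.3,-0.5,0,87],[0,0.7,-0.5,0,87],[0,1,-0.5,0,87],[0,1,-0.5,0,87],[0,1,-0.5,0,87],[0,1,-0.5,0,87]]'
python3 - <<'E'
from h import *
s=snapshot('top');cv2.imwrite('pics/t5.png',cv2.resize(s['img'][130:270,180:400],None,fx=3.6,fy=3.6,interpolation=cv2.INTER_CUBIC))
s=snapshot('wrist');cv2.imwrite('pics/w5.png',s['img'])
o=ctrl.get_obs();print(tf(o['tool_pos']),o['tool_pos'][2],o['joint_pos'].round(),o['force'])
E
```

```text
clock: 10.85
tool_pos: [0.4807, 0.1392, 0.0736]
orientation: [-179.9, -0.3, -172.3]
force: [-0.1, -0.2, 0.1]
opening: 0.066
clock: 11.52
tool_pos: [0.4691, 0.2393, 0.1261]
orientation: [-180.0, -0.1, -172.3]
force: [0.0, -0.2, 0.4]
opening: 0.0867
[-0.00209742  0.25344682] 0.12627065973633253 [  48.   12.  -26.   -0.  -52. -131.] [ 0.18497961  0.23382252 -1.25560281]
```

View pics/t5.png

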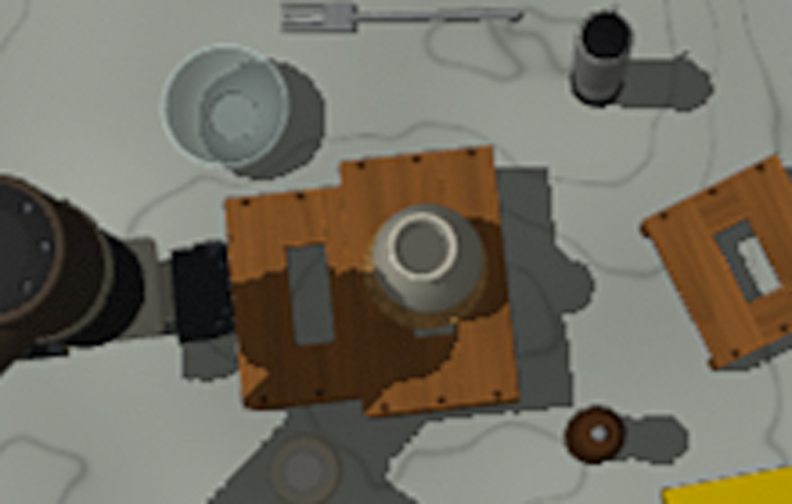

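View pics/w5.png

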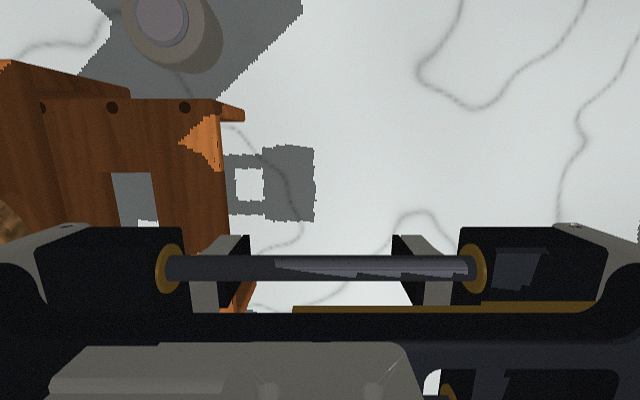

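```bash
python3 - <<'E'
from h import *
s=snapshot('wrist')
for u,v in [(218,100),(228,180),(232,240)]: print(tf(onz(s,u,v,.083)))
s=snapshot('top')
for x,y in [(226,199),(245,408)]: print(tf(onz(s,180+x/3.6,130+y/3.6,.083)))
for x,y in [(341,163),(368,415),(492,147),(519,400)]: print('tall',tf(onz(s,180+x/3.6,130+y/3.6,.105)))
E
```

```text
[-0.09315774  0.18316126]
[-0.03772721  0.18527383]
[0.00954966 0.18433946]
[0.09418282 0.17558471]
[-0.0963795   0.17545655]
tall [0.1116888  0.06652797]
tall [-0.11557306  0.06471435]
tall [ 0.1112891 -0.0700634]
tall [-0.11715209 -0.069287  ]
```

```bash
python3 -m creep '[[0,0.15,0,0,87.6],[0,0.15,0.2,0,87.6],[0,0.15,0.4,0,87.6],[0,0.15,0.64,0,87.6],[0,0.1,0.64,0,87.6],[0,-0.05,0.64,0,87.6],[0,-0.15,0.64,0,87.6],[0,-0.2,0.64,0,87.6]]'
python3 -m creep '[[0,-0.1,0,0,87.6],[0,-0.2,0,0,87.6],[0,-0.3,0,0,87.6],[0,-0.4,0,0,87.6],[0,-0.5,0,0,87.6],[0,-0.6,0,0,87.6],[0,-0.7,0,0,87.6],[0,-0.7,0,0,87.6]]'
python3 - <<'E'
from h import *
s=snapshot('top');cv2.imwrite('pics/t6.png',cv2.resize(s['img'][130:270,180:400],None,fx=3.6,fy=3.6,interpolation=cv2.INTER_CUBIC))
s=snapshot('wrist');cv2.imwrite('pics/w6.png',s['img'])
o=ctrl.get_obs();print(tf(o['tool_pos']),o['tool_pos'][2],o['force'])
E
```

```text
clock: 12.38
tool_pos: [0.473, 0.2186, 0.0638]
orientation: [179.9, 0.1, -172.4]
force: [-0.1, 0.7, -0.5]
opening: 0.0874
clock: 13.05
tool_pos: [0.481, 0.148, 0.0622]
orientation: [-179.9, -0.1, -172.4]
force: [0.2, -0.0, -0.2]
opening: 0.0875
[-0.00264687  0.16306503] 0.0619790110849404 [-0.29163221 -1.57358957 -0.35634932]
```

View pics/t6.png

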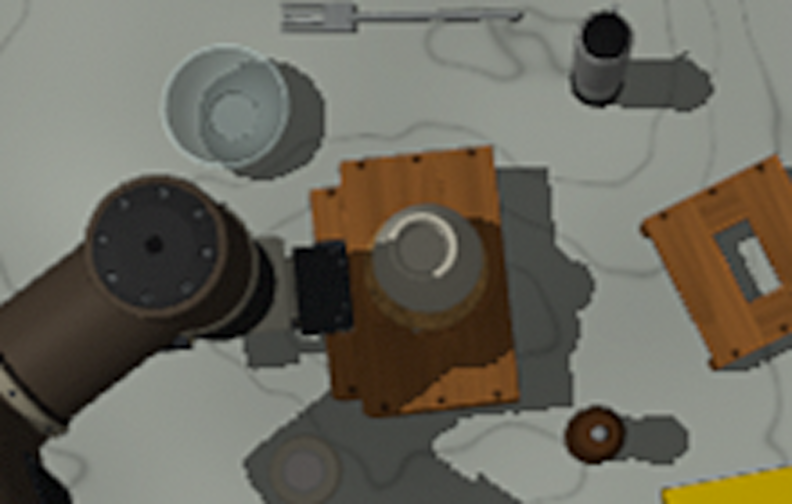

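View pics/w6.png

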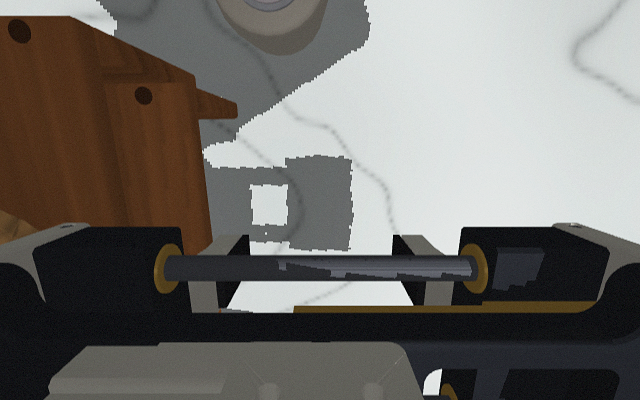

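```bash
python3 -m creep '[[0,-0.04,0,0,87.6],[0,-0.08,0,0,87.6],[0,-0.11,0,0,87.6],[0,-0.11,0,0,87.6],[0,0.1,0,0,87.6],[-0.3,0.1,0,0,87.6],[-0.6,0.1,0,0,87.6],[-0.85,0.1,0,0,87.6]]'
python3 - <<'E'
from h import *
s=snapshot('wrist');cv2.imwrite('pics/w7.png',s['img'])
s=snapshot('top');cv2.imwrite('pics/t7.png',cv2.resize(s['img'][130:270,180:400],None,fx=3.6,fy=3.6,interpolation=cv2.INTER_CUBIC))
o=ctrl.get_obs();print(tf(o['tool_pos']),o['tool_pos'][2],o['force'])
E
```

```text
clock: 13.82
tool_pos: [0.5662, 0.1724, 0.0628]
orientation: [-180.0, 0.0, -172.2]
force: [0.7, 1.2, 0.2]
opening: 0.0873
[0.08657246 0.17459793] 0.06216977997319419 [-1.30301507  0.20736838 -0.04507638]
```

View pics/t7.png

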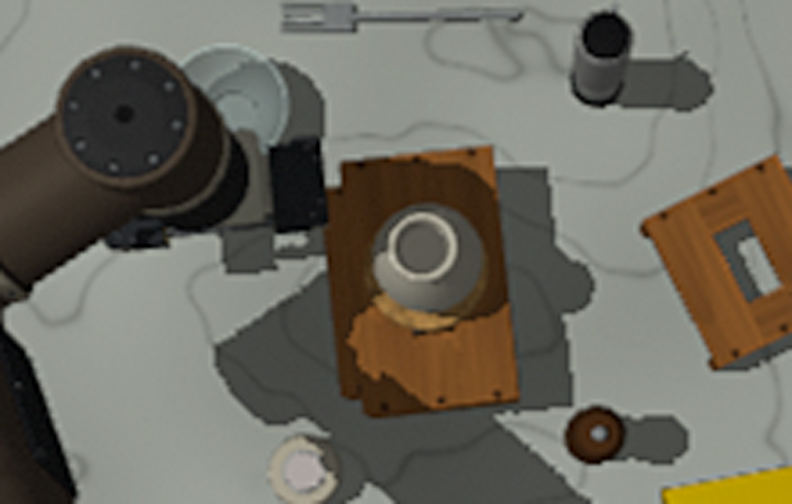

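View pics/w7.png

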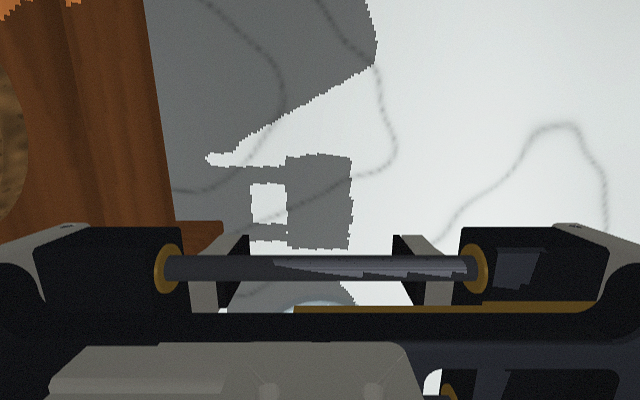

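```bash
python3 -m creep '[[0.03,-0.1,0,0,87.6],[0.03,-0.2,0,0,87.6],[0.03,-0.28,0,0,87.6],[0.03,-0.3,0,0,87.6],[0.03,-0.3,0,0,87.6],[0.03,-0.1,0,0,87.6],[0.3,-0.1,0,0,87.6],[0.6,-0.1,0,0,87.6]]'
python3 -m creep '[[0.3,0,0,0,87.6],[0.6,0,0,0,87.6],[0.97,0,0,0,87.6],[0.97,-0.1,0,0,87.6],[0.97,-0.2,0,0,87.6],[0.97,-0.24,0,0,87.6],[0.97,-0.24,0,0,87.6],[0.97,-0.24,0,0,87.6]]'
python3 - <<'E'
from h import *
s=snapshot('wrist');cv2.imwrite('pics/w8.png',s['img'])
s=snapshot('top');cv2.imwrite('pics/t8.png',cv2.resize(s['img'][130:270,180:400],None,fx=3.6,fy=3.6,interpolation=cv2.INTER_CUBIC))
o=ctrl.get_obs();print(tf(o['tool_pos']),o['tool_pos'][2],o['force'])
E
```

```text
clock: 14.58
tool_pos: [0.5069, 0.1544, 0.0624]
orientation: [180.0, 0.0, -172.3]
force: [-0.6, -0.0, 0.1]
opening: 0.0877
clock: 15.25
tool_pos: [0.4146, 0.117, 0.0627]
orientation: [180.0, 0.0, -172.4]
force: [0.2, -0.0, -0.4]
opening: 0.0875
[-0.07301164  0.14029658] 0.06246560303416987 [-0.18246744  0.11558774  1.13201533]
```

View pics/t8.png

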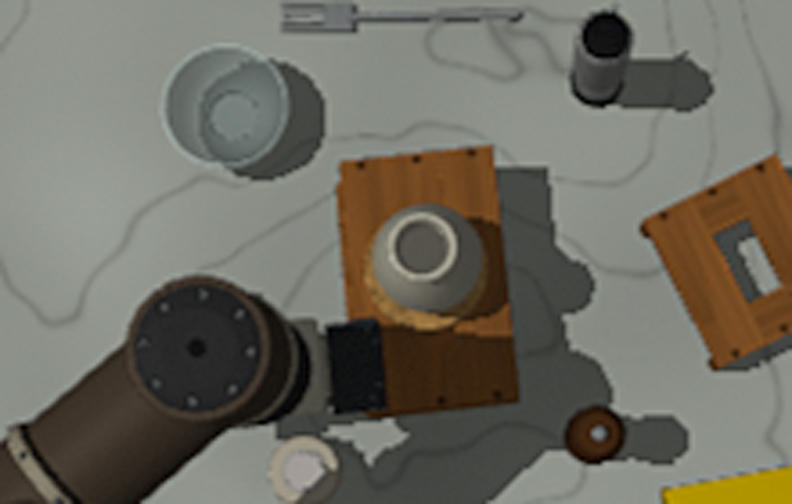

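View pics/w8.png

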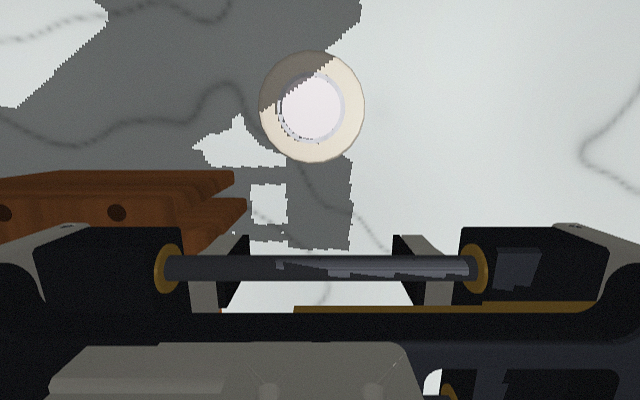

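```bash
python3 -m creep '[[0,-0.03,0,0,87.6],[0,-0.05,0,0,87.6],[0,-0.05,0,0,87.6],[0,-0.05,0,0,87.6],[0,0.2,0,0,87.6],[-0.3,0.25,0,0,87.6],[-0.6,0.25,0,0,87.6],[-0.9,0.25,0,0,87.6]]'
python3 -m creep '[[-0.3,0,0,0,87.6],[-0.66,0,0,0,87.6],[-0.68,-0.1,0,0,87.6],[-0.68,-0.2,0,0,87.6],[-0.68,-0.26,0,0,87.6],[-0.68,-0.29,0,0,87.6],[-0.68,-0.29,0,0,87.6],[-0.68,-0.29,0,0,87.6]]'
python3 - <<'E'
from h import *
o=ctrl.get_obs();print(tf(o['tool_pos']),o['tool_pos'][2],o['force'])
E
python3 -m creep '[[0,0.3,0,0,87.6],[0,0.6,0,0,87.6],[0,0.9,0,0,87.6],[0,0.9,-0.3,0,87.6],[0,0.9,-0.6,0,87.6],[0,0.9,-0.9,0,87.6],[0,0.9,-1,0,87.6],[0,0.9,-1,0,87.6]]'
python3 - <<'E'
from h import *
s=snapshot('wrist');cv2.imwrite('pics/w9.png',s['img'])
s=snapshot('scene');cv2.imwrite('pics/s9.png',cv2.resize(s['img'][120:240,260:400],None,fx=5,fy=5,interpolation=cv2.INTER_CUBIC))
s=snapshot('top');cv2.imwrite('pics/t9.png',cv2.resize(s['img'][155:255,255:345],None,fx=6,fy=6,interpolation=cv2.INTER_CUBIC))
o=ctrl.get_obs();print(tf(o['tool_pos']),o['tool_pos'][2],o['force'])
E
```

```text
clock: 16.02
tool_pos: [0.5004, 0.1546, 0.0627]
orientation: [-180.0, 0.0, -172.2]
force: [-0.1, 1.0, 0.0]
opening: 0.0874
clock: 16.68
tool_pos: [0.5702, 0.1339, 0.063]
orientation: [180.0, 0.0, -172.3]
force: [0.1, -0.4, 0.7]
opening: 0.0878
[0.0836515 0.1361476] 0.06301842370703054 [ 0.0864058  -0.38561295  0.71403968]
clock: 17.35
tool_pos: [0.5598, 0.2248, 0.1667]
orientation: [179.8, 0.3, -172.2]
force: [0.8, -0.9, 0.1]
opening: 0.0877
[0.08344895 0.22630359] 0.1620734961869463 [-1.04900749  0.21124459 -1.28033464]
```

View pics/t9.png

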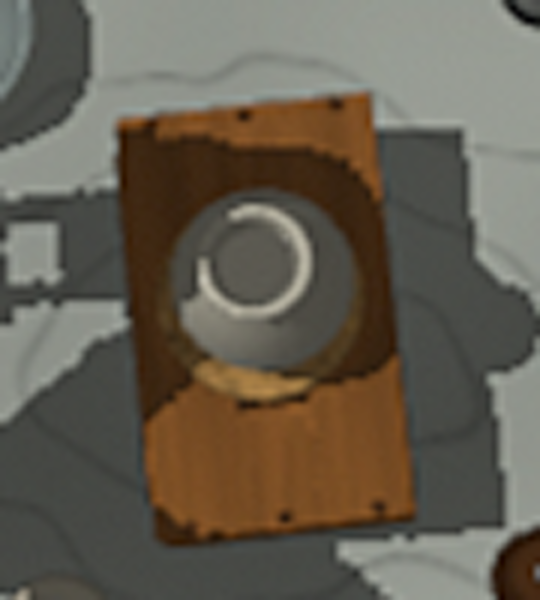

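View pics/w9.png

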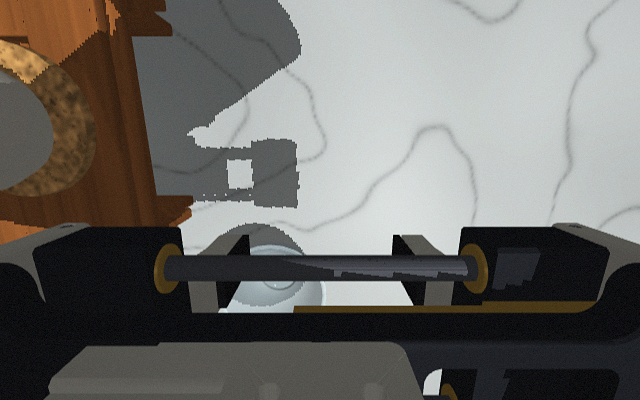

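View pics/s9.png

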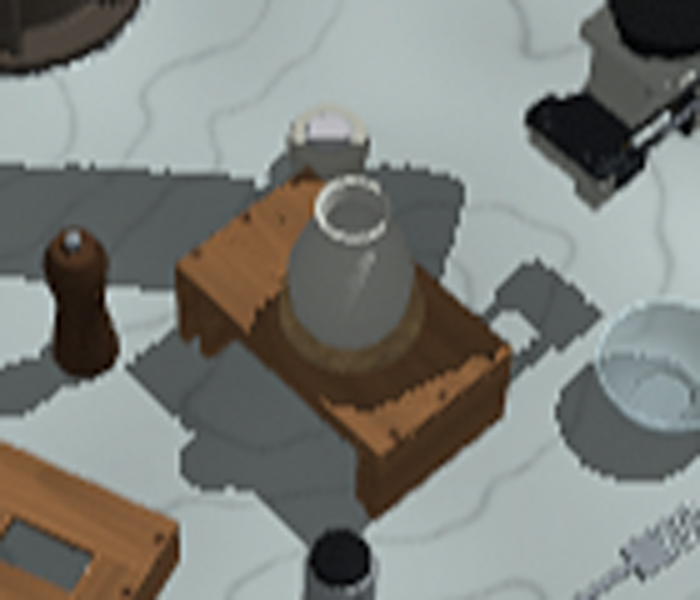

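```bash
python3 - <<'E'
from h import *
s=snapshot('wrist');i=s['img'][0:225,80:220];g=cv2.convertScaleAbs(cv2.resize(i,None,fx=3.5*1.0,fy=2.6,interpolation=cv2.INTER_CUBIC),alpha=1.8,beta=20);cv2.imwrite('pics/w10.png',g)
E
```

```text
(no output)
```

View pics/w10.png

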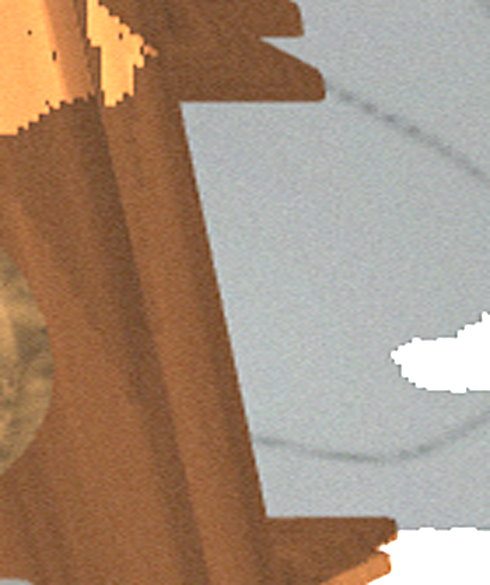

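```bash
python3 - <<'E'
from h import *
s=snapshot('wrist')
for n,x,y in [("tall foot -X in",302,35),("mid foot -X in",326,98),("mid foot +X in",398,520),("mid foot +X out",396,532),("tall foot +X in",383,548),("tall foot out",390,562)]:
    print(n,tf(onz(s,80+x/3.5,y/2.6,0))*1000)
for n,x,y,z in [("mid top edge lo",265,515,.071),("mid top edge hi",182,100,.071),("tall edge",205,575,.105),("tall edge hi",110,130,.105)]:
    print(n,tf(onz(s,80+x/3.5,y/2.6,z))*1000)
E
```

```text
tall foot -X in [-103.80739034   69.76716501]
mid foot -X in [-81.90434015  73.76061528]
mid foot +X in [90.54385491 74.95387533]
mid foot +X out [96.22034182 73.60779198]
tall foot +X in [103.86503626  68.23702103]
tall foot out [110.63035665  69.84460975]
mid top edge lo [72.09845397 73.47004072]
mid top edge hi [-59.74583491  74.31007158]
tall edge [83.74203594 77.34169199]
tall edge hi [-42.24625067  79.31415497]
```

The middle's feet show about 4 mm proud of the tall's at both sides (73.8 vs 69.6 mm), so I'll push both sides another 4 mm.

```bash
python3 -m creep '[[0,0,0.3,0,87.6],[0,0,0.6,0,87.6],[0,-0.1,0.9,0,87.6],[0,-0.3,1,0,87.6],[0,-0.5,1,0,87.6],[0,-0.7,1,0,87.6],[0,-0.8,1,0,87.6],[0,-0.85,1,0,87.6]]'
python3 -m creep '[[0,-0.05,0,0,87.6],[0,-0.09,0,0,87.6],[0,-0.09,0,0,87.6],[0,-0.09,0,0,87.6],[0,-0.09,0,0,87.6],[0,0.16,0,0,87.6],[0.3,0.16,0,0,87.6],[0.6,0.16,0,0,87.6]]'
python3 -m creep '[[0.3,0,0,0,87.6],[0.6,0,0,0,87.6],[0.97,0,0,0,87.6],[0.97,-0.1,0,0,87.6],[0.97,-0.2,0,0,87.6],[0.97,-0.25,0,0,87.6],[0.97,-0.25,0,0,87.6],[0.97,-0.25,0,0,87.6]]'
python3 - <<'E'
from h import *
o=ctrl.get_obs();print(tf(o['tool_pos']),o['tool_pos'][2],o['force'])
E
```

```text
clock: 18.27
tool_pos: [0.5696, 0.1375, 0.0616]
orientation: [-180.0, -0.1, -172.4]
force: [-0.6, 0.7, -0.1]
opening: 0.088
clock: 18.93
tool_pos: [0.5084, 0.1479, 0.0621]
orientation: [-180.0, -0.0, -172.3]
force: [-1.5, 0.7, 0.4]
opening: 0.0875
clock: 19.6
tool_pos: [0.4167, 0.1092, 0.0627]
orientation: [-180.0, 0.0, -172.4]
force: [0.1, 0.1, -0.5]
opening: 0.0877
[-0.07177488  0.13216192] 0.06265879955568457 [ 0.13835996  0.08069713 -0.53981498]
```

```bash
python3 -m creep '[[0,0.3,0,0,87.6],[0,0.6,0,0,87.6],[0,0.94,0,0,87.6],[-0.3,0.94,-0.3,0,87.6],[-0.6,0.94,-0.6,0,87.6],[-1,0.94,-0.9,0,87.6],[-1,0.94,-1,0,87.6],[-1,0.94,-1,0,87.6]]'
python3 -m creep '[[-0.3,0,0,0,87.6],[-0.55,0,0,0,87.6],[-0.55,0,0,0,87.6],[-0.55,0,0,0,87.6],[-0.55,0,0,0,87.6],[-0.55,0,0,0,87.6],[-0.55,0,0,0,87.6],[-0.55,0,0,0,87.6]]'
python3 - <<'E'
from h import *
s=snapshot('wrist');i=s['img'][0:225,80:220];g=cv2.convertScaleAbs(cv2.resize(i,None,fx=3.5*1.0,fy=2.6,interpolation=cv2.INTER_CUBIC),alpha=1.8,beta=20);cv2.imwrite('pics/w11.png',g)
for n,x,y in [("tall foot -X in",302,35),("mid foot -X in",326,98),("mid foot +X in",398,520),("tall foot +X in",383,548)]:
    print(n,tf(onz(s,80+x/3.5,y/2.6,0))*1000)
s=snapshot('scene');cv2.imwrite('pics/s11.png',cv2.resize(s['img'][120:240,260:400],None,fx=5,fy=5,interpolation=cv2.INTER_CUBIC))
E
```

```text
clock: 20.27
tool_pos: [0.5068, 0.2174, 0.1656]
orientation: [179.9, 0.3, -172.4]
force: [0.1, 0.9, -0.5]
opening: 0.0874
clock: 20.93
tool_pos: [0.5562, 0.2231, 0.1628]
orientation: [180.0, 0.0, -172.3]
force: [-0.0, -0.1, -0.2]
opening: 0.0875
tall foot -X in [-105.30981203   69.67404325]
mid foot -X in [-83.36577702  73.66562213]
mid foot +X in [89.59828487 74.77997553]
tall foot +X in [102.97325052  68.03500136]
```

View pics/w11.png

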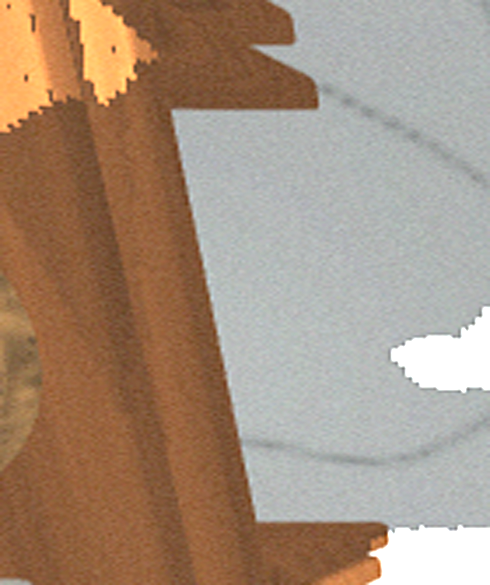

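View pics/s11.png

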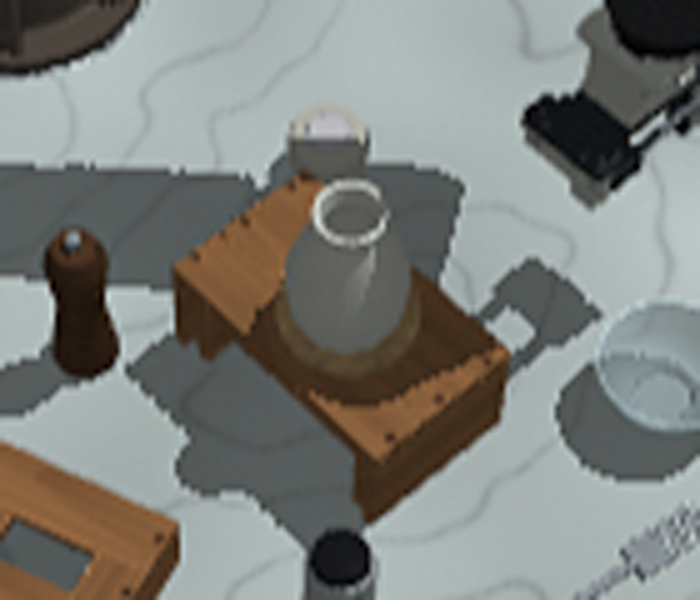

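```bash
python3 - <<'E'
from h import *
s=snapshot('wrist');i=s['img'][200:330,140:330];a=cv2.convertScaleAbs(cv2.resize(i,None,fx=4,fy=4,interpolation=cv2.INTER_CUBIC),alpha=2,beta=30);cv2.imwrite('pics/w12.png',a)
s=snapshot('scene');print(proj(s,ctrl.get_obs()['tool_pos']))
u,v=map(int,proj(s,ctrl.get_obs()['tool_pos']))
a=s['img'][v-60:v+30,u-55:u+55];cv2.imwrite('pics/s12.png',cv2.convertScaleAbs(cv2.resize(a,None,fx=6,fy=6,interpolation=cv2.INTER_CUBIC),alpha=2,beta=20))
s=snapshot('wrist')
for n,x,y in [("tall foot -X in",293,42),("mid foot -X in",318,106),("mid foot +X in",388,524),("tall foot +X in",376,548),("tall out",380,560)]:
    print(n,tf(onz(s,80+x/3.5,y/2.6,0))*1000)
E
```

```text
(np.float64(386.37710892250163), np.float64(151.30059546250664))
tall foot -X in [-102.60383782   66.79063712]
mid foot -X in [-80.20713427  70.97562138]
mid foot +X in [91.81329824 71.17803519]
tall foot +X in [103.29559796  65.65807652]
tall out [109.11443303  66.33095735]
```

View pics/w12.png

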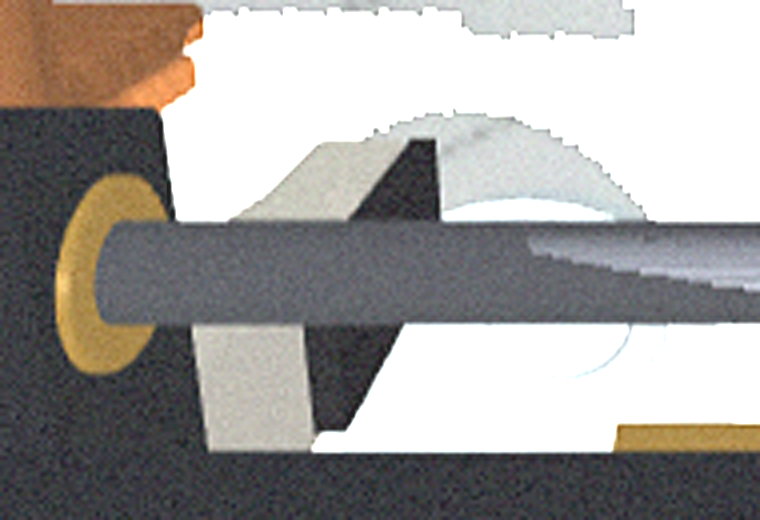

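View pics/s12.png

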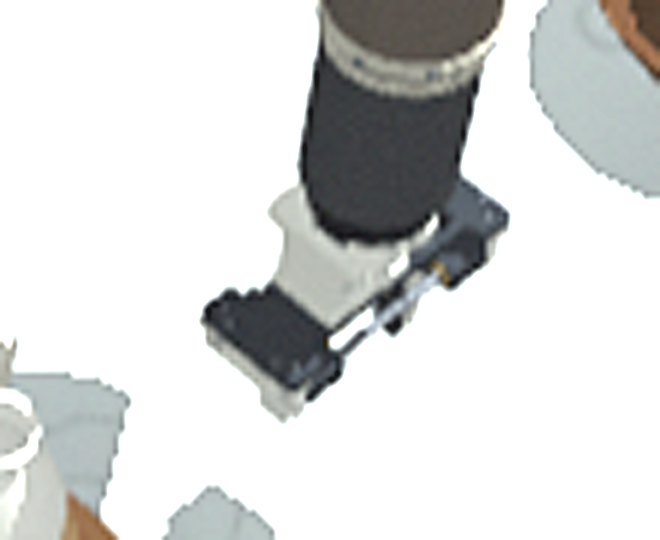

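```bash
python3 - <<'E'
from h import *
s=snapshot('wrist');o=ctrl.get_obs();Rt=R.from_euler('xyz',o['orientation'],degrees=True).as_matrix();t=o['tool_pos']
for y in (-.044,-.055,-.065):
  for x in (.0095,-.0095):
    print(y,x,[tuple(np.round((np.array(proj(s,t+Rt@np.array([x,y,z])))-[140,200])*4)) for z in (0,-.02,-.04,-.06)])
E
```

```text
-0.044 0.0095 [(np.float64(433.0), np.float64(135.0)), (np.float64(395.0), np.float64(186.0)), (np.float64(347.0), np.float64(253.0)), (np.float64(281.0), np.float64(343.0))]
-0.044 -0.0095 [(np.float64(441.0), np.float64(249.0)), (np.float64(406.0), np.float64(313.0)), (np.float64(360.0), np.float64(396.0)), (np.float64(300.0), np.float64(506.0))]
-0.055 0.0095 [(np.float64(361.0), np.float64(135.0)), (np.float64(314.0), np.float64(186.0)), (np.float64(253.0), np.float64(253.0)), (np.float64(171.0), np.float64(343.0))]
-0.055 -0.0095 [(np.float64(371.0), np.float64(249.0)), (np.float64(327.0), np.float64(313.0)), (np.float64(270.0), np.float64(396.0)), (np.float64(194.0), np.float64(506.0))]
-0.065 0.0095 [(np.float64(295.0), np.float64(135.0)), (np.float64(240.0), np.float64(186.0)), (np.float64(168.0), np.float64(253.0)), (np.float64(71.0), np.float64(343.0))]
-0.065 -0.0095 [(np.float64(307.0), np.float64(249.0)), (np.float64(255.0), np.float64(313.0)), (np.float64(188.0), np.float64(396.0)), (np.float64(98.0), np.float64(506.0))]
```

The wrist measurement shows the tall stand's ends moved about 3 mm in −Y (69.7 → 66.5). The finger's thicker upper part met the tall stand before its tip finished pushing the middle, which is now at about 71. I can fix this from the −Y end by nudging the tall stand alone, with a high tip, back toward +Y. I'm going there now.

```bash
python3 -m creep '[[0,0,-0.4,0,87.6],[0,0,-0.8,0,87.6],[0,-0.1,-1,0,87.6],[-0.05,-0.3,-1,0,87.6],[-0.1,-0.6,-1,0,87.6],[-0.1,-0.8,-1,0,87.6],[-0.1,-0.8,-1,0,87.6],[-0.1,-0.8,-1,0,87.6]]'
python3 -m creep '[[0,-0.2,-0.3,0,87.6],[0,-0.5,-0.3,0,87.6],[0,-0.8,-0.3,0,87.6],[0,-1,-0.3,0,87.6],[0,-1,-0.3,0,87.6],[0,-1,-0.3,0,87.6],[0,-1,-0.3,0,87.6],[0,-1,-0.3,0,87.6]]'
python3 -m creep '[[0,-0.3,0,0,87.6],[0,-0.6,0,0,87.6],[0,-0.9,0,0,87.6],[0,-1,0,0,87.6],[0,-1,0,0,87.6],[0,-1,0,0,87.6],[0,-1,0,0,87.6],[0,-1,0,0,87.6]]'
python3 -m creep '[[0,-0.3,0,0,87.6],[0,-0.6,0,0,87.6],[0,-0.9,0,0,87.6],[0,-1,0,0,87.6],[0,-1,0.2,0,87.6],[0,-1,0.5,0,87.6],[0,-1,0.8,0,87.6],[0,-1,0.8,0,87.6]]'
python3 - <<'E'
from h import *
s=snapshot('top');cv2.imwrite('pics/t13.png',cv2.resize(s['img'][120:280,230:430],None,fx=3.7,fy=3.7,interpolation=cv2.INTER_CUBIC))
s=snapshot('wrist');cv2.imwrite('pics/w13.png',cv2.convertScaleAbs(s['img'],alpha=1.4))
o=ctrl.get_obs();print(tf(o['tool_pos']),o['tool_pos'][2],o['joint_pos'].round())
E
```

```text
clock: 21.9
tool_pos: [0.5774, 0.1441, 0.2627]
orientation: [180.0, 0.0, -172.4]
force: [-0.1, 1.0, 0.0]
opening: 0.0875
clock: 22.57
tool_pos: [0.5907, 0.047, 0.2924]
orientation: [180.0, -0.0, -172.3]
force: [0.2, -0.0, -0.3]
opening: 0.0873
clock: 23.23
tool_pos: [0.6041, -0.0519, 0.2926]
orientation: [180.0, 0.0, -172.2]
force: [0.6, 0.1, -0.4]
opening: 0.0875
clock: 23.9
tool_pos: [0.6143, -0.1507, 0.2064]
orientation: [179.8, -0.5, -172.3]
force: [-1.6, 1.4, -1.5]
opening: 0.0876
[ 0.09210311 -0.15313999] 0.21253351601891649 [  4.  17.  -6.   0. -67. -86.]
```

View pics/t13.png

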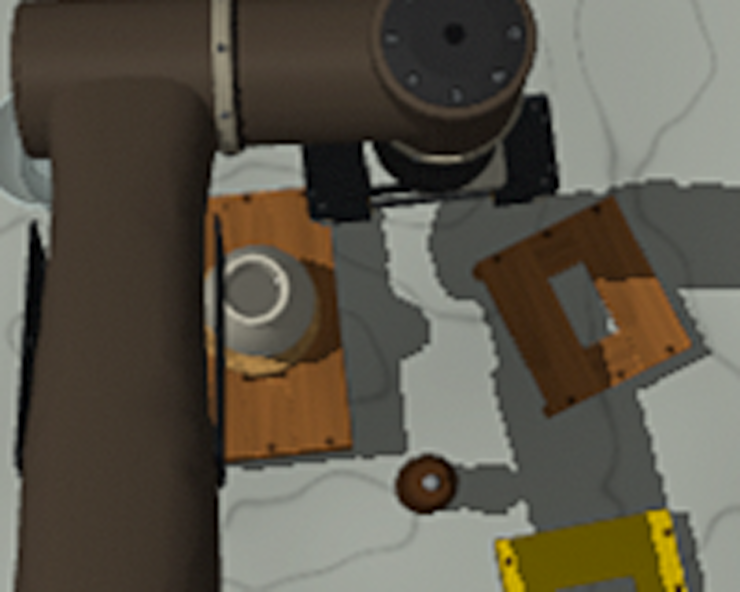

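View pics/w13.png

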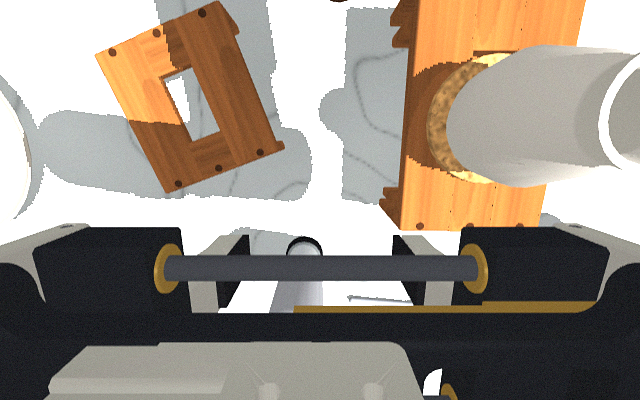

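```bash
python3 - <<'E'
from h import *
s=snapshot('wrist')
for n,u,v,z in [("salt top near edge",305,238,.188),("salt top L",287,248,.188),("salt top R",323,248,.188),("tall foot -X",388,48,0),("mid foot -X",0,0,0),("trivet L",428,125,.115),("trivet top",480,54,.115),("trivet bot",470,182,.115)]:
    print(n,(tf(onz(s,u,v,z))*1000).round(1))
i=s['img'][0:232,340:460];cv2.imwrite('pics/w14.png',cv2.resize(i,None,fx=5,fy=2.58,interpolation=cv2.INTER_CUBIC))
E
```

```text
salt top near edge [  94.9 -164. ]
salt top L [ 102.5 -177. ]
salt top R [ 102.5 -151.3]
tall foot -X [-77.7 -71.5]
mid foot -X [-127.5 -526.2]
trivet L [ 15.6 -57.2]
trivet top [-41.6 -19.2]
trivet bot [ 66.9 -12.7]
```

View pics/w14.png

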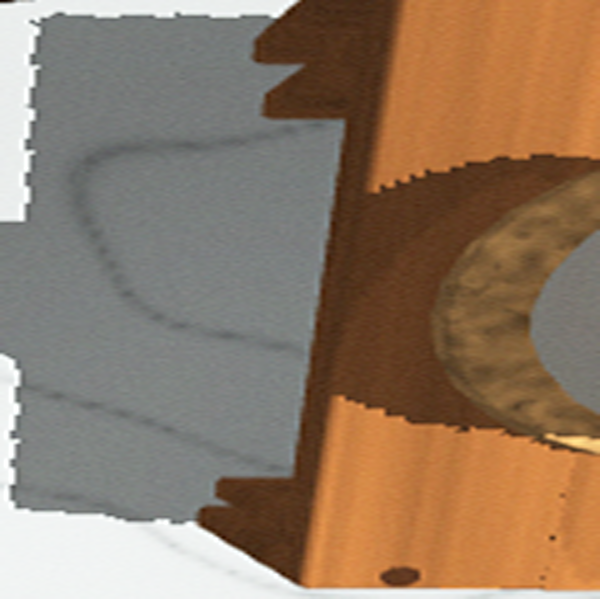

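```bash
python3 - <<'E'
from h import *
s=snapshot('wrist')
for n,x,y in [("tall -X",253,62),("mid -X",264,117),("mid +X",217,480),("mid +X o",217,495),("tall +X",198,515)]:
    print(n,(tf(onz(s,340+x/5,y/2.58,0))*1000).round(1))
print((tf(onz(s,305,238,0))*1000).round(1), tf(ctrl.get_obs()['tool_pos']))
E
```

```text
tall -X [-102.   -70.2]
mid -X [-79.2 -66.1]
mid +X [ 93.5 -67.2]
mid +X o [101.6 -66.8]
tall +X [112.6 -71.4]
[ 169.5 -175.7] [ 0.09352632 -0.15357633]
```

```bash
python3 -m creep '[[0,0,0.25,0,87.6],[0,0,0.5,0,87.6],[0,0,0.75,0,87.6],[0,0,1,0,87.6],[0,0,1,0,87.6],[0,0,1,0,87.6],[0,0,1,0,87.6],[0,0,1,0,87.6]]'
python3 -m creep '[[0,0,0.1,0,87.6],[0,0,0.24,0,87.6],[0,0.08,0.24,0,87.6],[0,0.15,0.24,0,87.6],[0,0.19,0.24,0,87.6],[0,0.21,0.24,0,87.6],[0,0.23,0.24,0,87.6],[0,0.23,0.24,0,87.6]]'
python3 -c "
from h import *
o=ctrl.get_obs();print(tf(o['tool_pos']),o['tool_pos'][2],o['force'])"
```

```text
clock: 24.77
tool_pos: [0.6192, -0.1522, 0.1154]
orientation: [-179.9, 0.2, -172.3]
force: [0.1, 0.1, 0.8]
opening: 0.0877
clock: 25.43
tool_pos: [0.615, -0.1292, 0.0893]
orientation: [-180.0, 0.1, -172.3]
force: [0.1, -1.3, -0.2]
opening: 0.0878
[ 0.09279535 -0.1305646 ] 0.08931865300024935 [ 0.1418077  -1.27631837 -0.1712255 ]
```

Contact made gently. Now the −X side.

```bash
python3 -m creep '[[0,-0.2,0,0,87.6],[0.3,-0.2,0,0,87.6],[0.6,-0.2,0,0,87.6],[1,-0.2,0,0,87.6],[1,-0.2,0,0,87.6],[1,-0.2,0,0,87.6],[1,-0.2,0,0,87.6],[1,-0.2,0,0,87.6]]'
python3 -m creep '[[0.3,0,0,0,87.6],[0.66,0,0,0,87.6],[0.66,0.08,0,0,87.6],[0.66,0.14,0,0,87.6],[0.66,0.18,0,0,87.6],[0.66,0.21,0,0,87.6],[0.66,0.245,0,0,87.6],[0.66,0.245,0,0,87.6]]'
python3 -c "
from h import *
o=ctrl.get_obs();print(tf(o['tool_pos']),o['tool_pos'][2],o['force'])"
python3 -m creep '[[0,-0.15,0,0,87.6],[-0.3,-0.2,0,0,87.6],[-0.6,-0.2,0,0,87.6],[-1,-0.2,0,0,87.6],[-1,-0.2,0,0,87.6],[-1,-0.2,0,0,87.6],[-1,-0.2,0,0,87.6],[-1,-0.2,0,0,87.6]]'
python3 -m creep '[[-0.3,0,0,0,87.6],[-0.66,0,0,0,87.6],[-0.66,0.08,0,0,87.6],[-0.66,0.13,0,0,87.6],[-0.66,0.16,0,0,87.6],[-0.66,0.18,0,0,87.6],[-0.66,0.2,0,0,87.6],[-0.66,0.2,0,0,87.6]]'
python3 -c "
from h import *
o=ctrl.get_obs();print(tf(o['tool_pos']),o['tool_pos'][2],o['force'])"
python3 -m creep '[[0,-0.28,0,0,87.6],[0,-0.28,-0.3,0,87.6],[0,-0.28,-0.6,0,87.6],[0,-0.28,-1,0,87.6],[0,-0.28,-1,0,87.6],[0,-0.28,-1,0,87.6],[0,-0.28,-1,0,87.6],[0,-0.28,-1,0,87.6]]'
python3 - <<'E'
from h import *
s=snapshot('wrist')
i=s['img'][0:232,340:460];cv2.imwrite('pics/w15.png',cv2.resize(i,None,fx=5,fy=2.58,interpolation=cv2.INTER_CUBIC))
E
```

```text
clock: 26.1
tool_pos: [0.5192, -0.1625, 0.089]
orientation: [-180.0, 0.1, -172.3]
force: [-0.5, -0.4, -0.1]
opening: 0.0873
clock: 26.77
tool_pos: [0.4505, -0.147, 0.0888]
orientation: [-180.0, 0.0, -172.2]
force: [0.1, -2.8, 1.6]
opening: 0.0875
[-0.07259581 -0.126164  ] 0.08879079342375164 [ 0.11346873 -2.84037874  1.59018172]
clock: 27.43
tool_pos: [0.5504, -0.1535, 0.0881]
orientation: [180.0, -0.1, -172.3]
force: [0.3, 0.1, -0.4]
opening: 0.0877
clock: 28.1
tool_pos: [0.6131, -0.1251, 0.0889]
orientation: [-180.0, 0.0, -172.3]
force: [-0.9, -1.3, -0.3]
opening: 0.0873
[ 0.09146464 -0.1262662 ] 0.08893700251958483 [-0.90330511 -1.34235472 -0.27253907]
clock: 28.77
tool_pos: [0.6166, -0.1526, 0.1877]
orientation: [180.0, -0.1, -172.3]
force: [-0.7, -0.4, -0.7]
opening: 0.0876
```

View pics/w15.png

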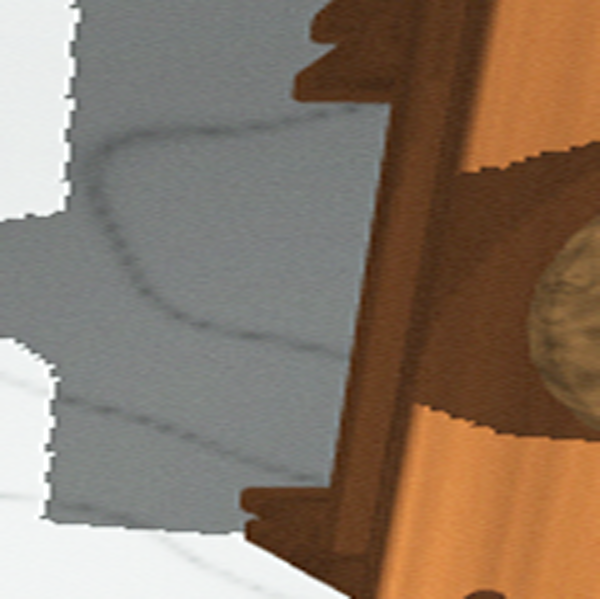

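```bash
python3 - <<'E'
from h import *
s=snapshot('wrist')
for n,x,y in [("tall -X",312,38),("mid -X",295,98),("mid +X",242,492),("mid +X o",244,508),("tall +X",246,525)]:
    print(n,(tf(onz(s,340+x/5,y/2.58,0))*1000).round(1))
s=snapshot('top');cv2.imwrite('pics/t15.png',cv2.resize(s['img'][120:280,230:430],None,fx=3.7,fy=3.7,interpolation=cv2.INTER_CUBIC))
m=oak(s);m[:,:340]=0;m[:,440:]=0;m[:120]=0;m[280:]=0
for c,z,r,b in rects(s,m,lambda c:.061): print(c,np.round(r[0],1),np.round(r[1],1),r[2])
print(ctrl.get_obs()['tool_pos'],ctrl.get_obs()['orientation'])
E
```

```text
tall -X [-104.3  -63.7]
mid -X [-81.5 -65.8]
mid +X [ 92.4 -67. ]
mid +X o [100.6 -66. ]
tall +X [109.3 -64.9]
[401.51648352 208.18681319] [ 520.8 -341.8] [91.3 84.8] 27.748260498046875
[ 0.61692574 -0.15265261  0.18743964] [ 1.79983342e+02 -1.08453197e-01 -1.72308958e+02]
```

```bash
python3 -m creep '[[0.1,-0.2,0,0,66],[0.2,-0.4,0,0,66],[0.3,-0.6,0,0,66],[0.43,-0.9,0,0,66],[0.43,-0.9,0,0,66],[0.43,-0.9,0,0,66],[0.43,-0.9,0,0,66],[0.43,-0.9,0,0,66]]'
python3 -m creep '[[0.1,-0.2,0,-0.03,66],[0.2,-0.4,0,-0.06,66],[0.3,-0.6,0,-0.09,66],[0.43,-0.89,0,-0.113,66],[0.43,-0.89,0,-0.113,66],[0.43,-0.89,0,-0.113,66],[0.43,-0.89,0,-0.113,66],[0.43,-0.89,0,-0.113,66]]'
python3 - <<'E'
from h import *
s=snapshot('wrist');cv2.imwrite('pics/w16.png',cv2.convertScaleAbs(s['img'],alpha=1.4))
E
```

```text
clock: 29.58
tool_pos: [0.587, -0.2471, 0.1881]
orientation: [180.0, -0.0, -172.3]
force: [0.0, -0.1, 0.2]
opening: 0.0663
clock: 30.25
tool_pos: [0.5567, -0.3406, 0.1885]
orientation: [180.0, 0.0, -151.9]
force: [-0.2, 1.3, 0.5]
opening: 0.0657
```

View pics/w16.png

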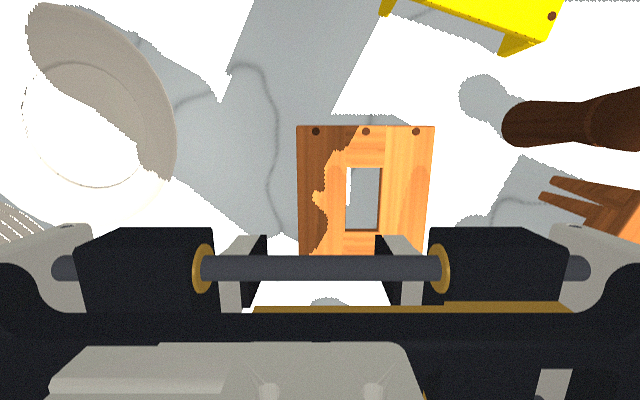

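The wrist view shows the low stand square to the jaws: outer edge at column 297, slot from 346 to 380, near end at row 230. I'll check the offsets.

```bash
python3 - <<'E'
from h import *
s=snapshot("wrist");o=ctrl.get_obs();t=o["tool_pos"];psi=np.deg2rad(o["orientation"][2])
xt=np.array([np.cos(psi),np.sin(psi)]);yt=np.array([np.sin(psi),-np.cos(psi)])
for n,u,v in [("slot far out",346,167),("slot near out",344,230),("slot far in",380,167),("slot near in",380,230),("edge far out",297,126),("edge far in",434,126),("edge out near",300,235)]:
    d=onz(s,u,v,.061)[:2]-t[:2];print(n,(d@xt).round(4),(d@yt).round(4))
print(tf(t))
E
```

```text
slot far out 0.0355 0.0265
slot near out -0.0334 0.0259
slot far in 0.0355 0.0617
slot near in -0.0334 0.0654
edge far out 0.0762 -0.0233
edge far in 0.0761 0.1133
edge out near -0.0392 -0.0225
[ 0.00680381 -0.33227829]
```

```bash
python3 -m creep '[[0,0.015,0.25,0,66],[0,0.015,0.5,0,66],[0,0.015,0.75,0,66],[0,0.015,1,0,66],[0,0.015,1,0,66],[0,0.015,1,0,66],[0,0.015,1,0,66],[0,0.015,1,0,66]]'
python3 -m creep '[[0,0,0.2,0,66],[0,0,0.4,0,66],[0,0,0.4,0,66],[0,0,0.4,0,40],[0,0,0.4,0,40],[0,0,0.4,0,40],[0,0,0.4,0,40],[0,0,0.4,0,40]]'
python3 -m creep '[[0,0,0,0.03,40],[0,0,0,0.06,40],[0,0,0,0.09,40],[0,0,0,0.115,40],[0,0,0,0.115,40],[0,0,0,0.115,40],[0,0,0,0.115,40],[0,0,0,0.115,40]]'
python3 - <<'E'
from h import *
s=snapshot('top');cv2.imwrite('pics/t17.png',cv2.resize(s['img'][130:270,250:430],None,fx=4.4,fy=4.2,interpolation=cv2.INTER_CUBIC))
s=snapshot('wrist');cv2.imwrite('pics/w17.png',cv2.convertScaleAbs(s['img'],alpha=1.3))
o=ctrl.get_obs();print(tf(o['tool_pos']),o['tool_pos'][2],o['orientation'][2])
E
```

```text
clock: 31.02
tool_pos: [0.5569, -0.3405, 0.0907]
orientation: [-179.9, 0.1, -151.9]
force: [0.7, -0.4, 0.3]
opening: 0.0661
clock: 31.68
tool_pos: [0.5566, -0.3406, 0.0504]
orientation: [-179.9, 0.1, -151.9]
force: [-0.6, 1.7, 6.1]
opening: 0.0514
clock: 32.35
tool_pos: [0.5566, -0.3409, 0.0504]
orientation: [-179.9, 0.1, -172.7]
force: [-0.8, -0.1, 6.1]
opening: 0.0517
[ 0.00661452 -0.33258621] 0.05044381922625167 -172.6762340996527
```

View pics/t17.png

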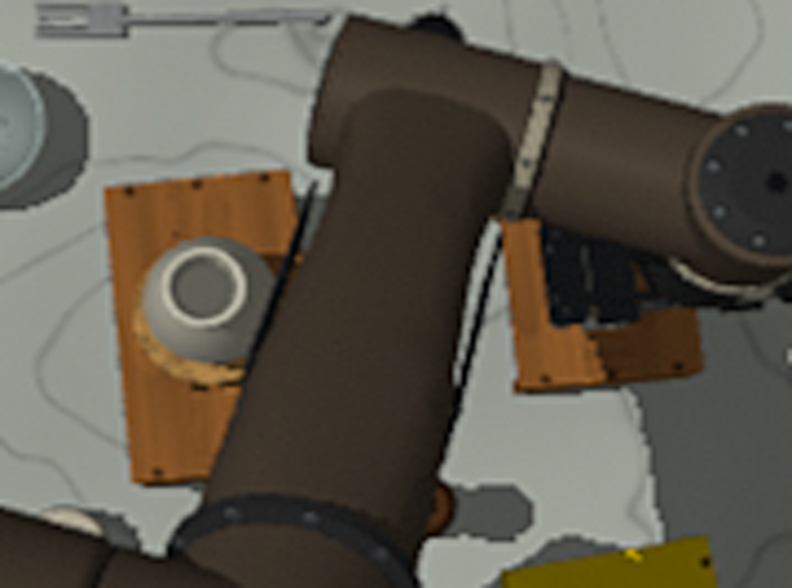

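View pics/w17.png

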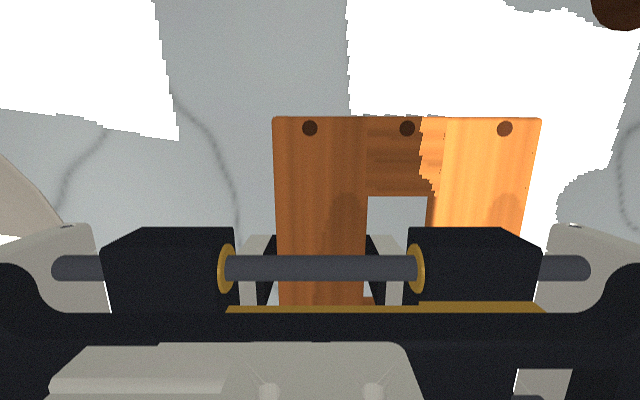

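```bash
python3 -m creep '[[0.01,0.1,0,0,40],[0.02,0.25,0,0,40],[0.03,0.4,0,0,40],[0.05,0.55,0,0,40],[0.05,0.7,0,0,40],[0.05,0.85,0,0,40],[0.05,1,0,0,40],[0.05,1,0,0,40]]'
python3 - <<'E'
from h import *
s=snapshot('wrist');cv2.imwrite('pics/w18.png',cv2.convertScaleAbs(s['img'],alpha=1.3))
o=ctrl.get_obs();print(tf(o['tool_pos']),o['tool_pos'][2],o['orientation'][2])
E
```

```text
clock: 33.12
tool_pos: [0.5389, -0.2398, 0.0504]
orientation: [-180.0, 0.2, -172.6]
force: [-0.4, 7.4, 10.5]
opening: 0.0515
[ 0.00259191 -0.23021587] 0.05042898309882493 -172.56929143640997
```

View pics/w18.png

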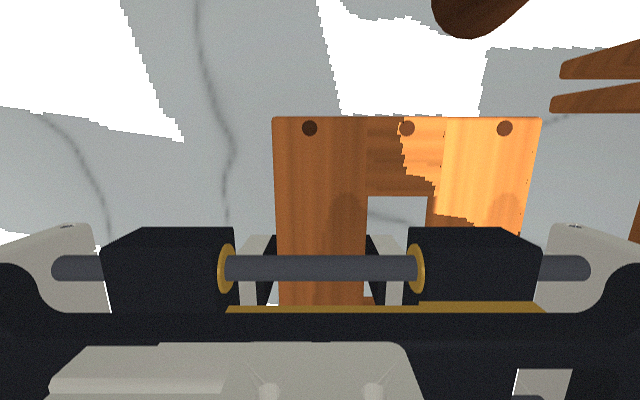

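```bash
python3 - <<'E'
from h import *
s=snapshot('wrist')
for n,u,v,z in [("low -X side in",541,117,.061),("low -X side out",273,117,.061),("mid foot in",551,112,0),("mid foot in far",630,113,0),("mid foot out",555,95,0),("tall foot in",562,80,0)]:
    print(n,(tf(onz(s,u,v,z))*1000).round(1))
E
```

```text
low -X side in [ -73.5 -117.1]
low -X side out [ -74.2 -254. ]
mid foot in [-80.1 -64.1]
mid foot in far [-79.1  -7.1]
mid foot out [-91.5 -63.7]
tall foot in [-101.3  -60.9]
```

```bash
python3 -m creep '[[0,0.1,0,0,40],[0,0.22,0,0,40],[0,0.34,0,0,40],[0,0.46,0,0,40],[0,0.56,0,0,40],[0,0.66,0,0,40],[0,0.73,0,0,40],[0,0.73,0,0,40]]'
python3 - <<'E'
from h import *
s=snapshot('wrist');cv2.imwrite('pics/w19.png',cv2.convertScaleAbs(s['img'],alpha=1.3))
o=ctrl.get_obs();print(tf(o['tool_pos']),o['tool_pos'][2],o['orientation'][2],o['force'])
s=snapshot('scene');cv2.imwrite('pics/s19.png',cv2.resize(s['img'][100:260,230:400],None,fx=4,fy=3.7,interpolation=cv2.INTER_CUBIC))
E
```

```text
clock: 33.88
tool_pos: [0.5298, -0.1684, 0.0504]
orientation: [-180.0, 0.2, -172.6]
force: [-0.5, 4.2, 11.0]
opening: 0.0516
[ 0.00318191 -0.158009  ] 0.05041039050204968 -172.5880571276368 [-0.74490147  5.27655301 10.73063339]
```

View pics/w19.png

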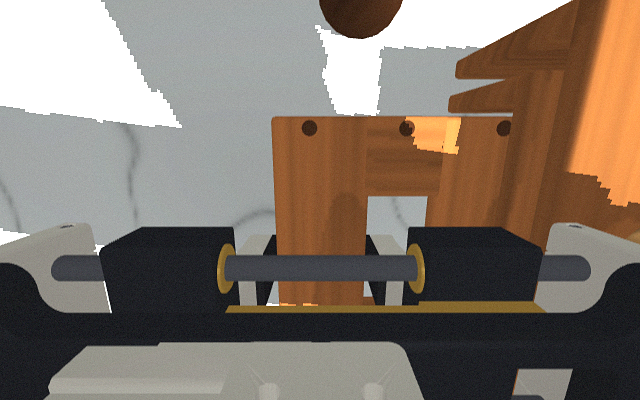

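View pics/s19.png

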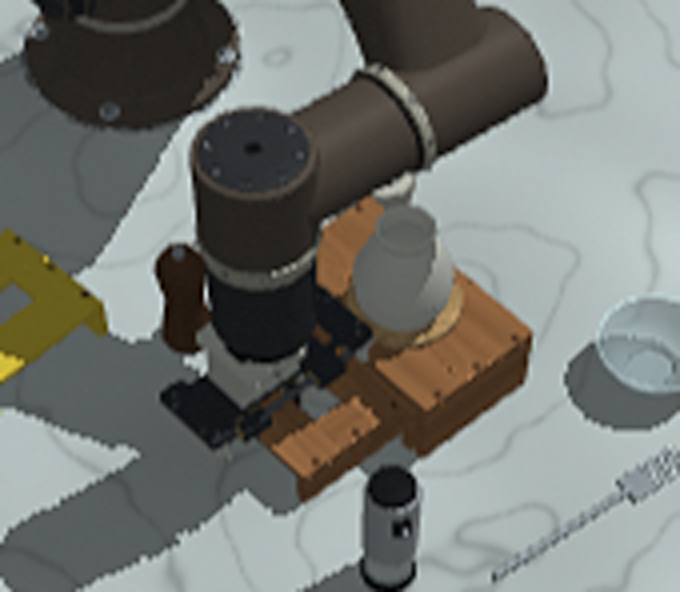

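```bash
python3 -m creep '[[0,0,0,0,66],[0,0,0,0,66],[0,0,0,0,66],[0,0,-0.2,0,66],[0,0,-0.4,0,66],[0,0,-0.5,0,66],[0,-0.3,-0.5,0,87.6],[0,-0.6,-0.5,0,87.6]]'
python3 -m creep '[[0,-0.3,0,0,87.6],[0,-0.45,0,0,87.6],[0,-0.45,0.2,0,87.6],[0,-0.45,0.4,0,87.6],[0,-0.45,0.5,0,87.6],[0,-0.35,0.5,0,87.6],[0,-0.2,0.5,0,87.6],[0,-0.2,0.5,0,87.6]]'
python3 - <<'E'
from h import *
s=snapshot('wrist');cv2.imwrite('pics/w20.png',cv2.convertScaleAbs(s['img'],alpha=1.3))
o=ctrl.get_obs();print(tf(o['tool_pos']),o['tool_pos'][2],o['orientation'][2],o['force'])
E
```

```text
clock: 34.65
tool_pos: [0.5369, -0.2285, 0.0997]
orientation: [-180.0, 0.1, -172.5]
force: [1.1, -0.1, 0.3]
opening: 0.0745
clock: 35.32
tool_pos: [0.5383, -0.2468, 0.0488]
orientation: [180.0, -0.0, -172.6]
force: [-0.8, 1.1, 0.4]
opening: 0.0876
[ 0.00159416 -0.23759475] 0.04918315265212548 -172.56634380653261 [ 0.39190615 -0.34107364  0.58093185]
```

View pics/w20.png

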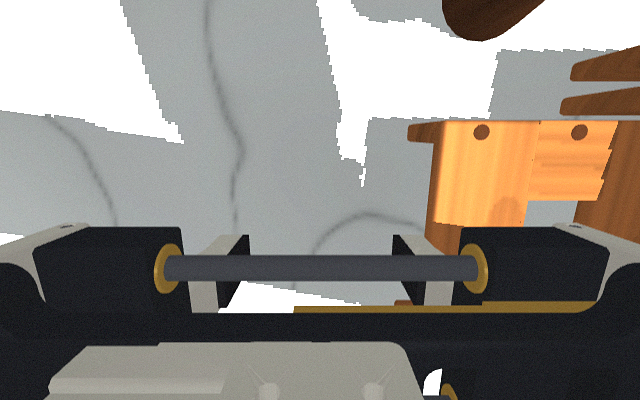

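```bash
python3 -m creep '[[0,0.1,0,0,87.6],[0,0.2,0,0,87.6],[0,0.32,0,0,87.6],[0,0.44,0,0,87.6],[0,0.56,0,0,87.6],[0,0.68,0,0,87.6],[0,0.8,0,0,87.6],[0,0.8,0,0,87.6]]'
python3 - <<'E'
from h import *
s=snapshot('wrist');cv2.imwrite('pics/w21.png',cv2.convertScaleAbs(s['img'],alpha=1.3))
o=ctrl.get_obs();print(tf(o['tool_pos']),o['tool_pos'][2],o['orientation'][2],o['force'])
s=snapshot('scene');cv2.imwrite('pics/s21.png',cv2.resize(s['img'][100:260,230:400],None,fx=4,fy=3.7,interpolation=cv2.INTER_CUBIC))
E
```

```text
clock: 36.03
tool_pos: [0.5279, -0.167, 0.0485]
orientation: [180.0, -0.0, -172.6]
force: [-0.0, -0.1, -0.4]
opening: 0.0872
[ 0.00152234 -0.15710095] 0.04845150168912052 -172.57839591617747 [0.72082048 0.43712486 0.27313406]
```

View pics/w21.png

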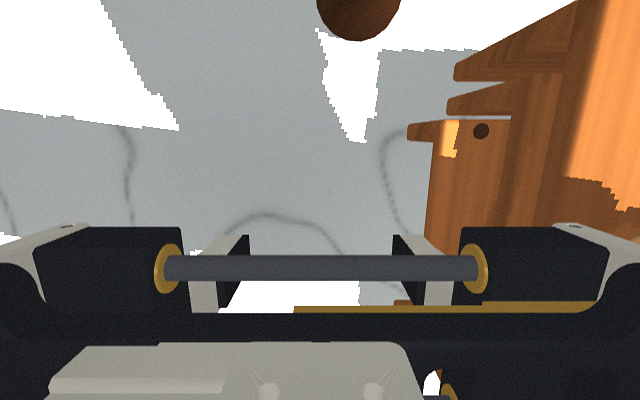

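View pics/s21.png

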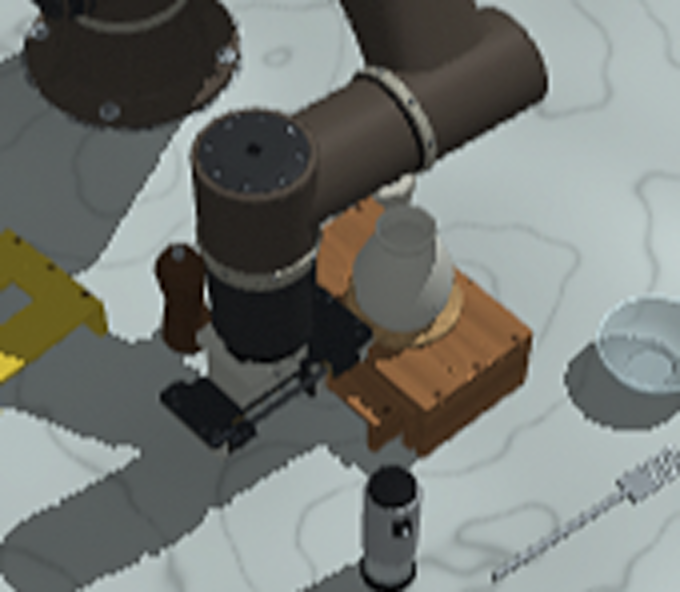

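```bash
python3 -m creep '[[0,-0.15,-0.035,0,87.6],[0.25,-0.15,-0.035,0,87.6],[0.5,-0.15,-0.035,0,87.6],[0.71,-0.15,-0.035,0,87.6],[0.71,-0.05,-0.035,0,87.6],[0.71,0.05,-0.035,0,87.6],[0.71,0.14,-0.035,0,87.6],[0.71,0.14,-0.035,0,87.6]]'
python3 - <<'E'
from h import *
s=snapshot('wrist');cv2.imwrite('pics/w22.png',cv2.convertScaleAbs(s['img'],alpha=1.3))
o=ctrl.get_obs();print(tf(o['tool_pos']),o['tool_pos'][2],o['orientation'][2],o['force'])
s=snapshot('scene');cv2.imwrite('pics/s22.png',cv2.resize(s['img'][100:260,230:400],None,fx=4,fy=3.7,interpolation=cv2.INTER_CUBIC))
E
```

```text
clock: 36.8
tool_pos: [0.4568, -0.1632, 0.0521]
orientation: [180.0, 0.0, -172.6]
force: [-0.5, -0.3, -0.2]
opening: 0.0876
[-0.06824438 -0.14348487] 0.052169588160663666 -172.57237893714031 [ 1.21368552 -0.11246587 -0.47332725]
```

View pics/w22.png

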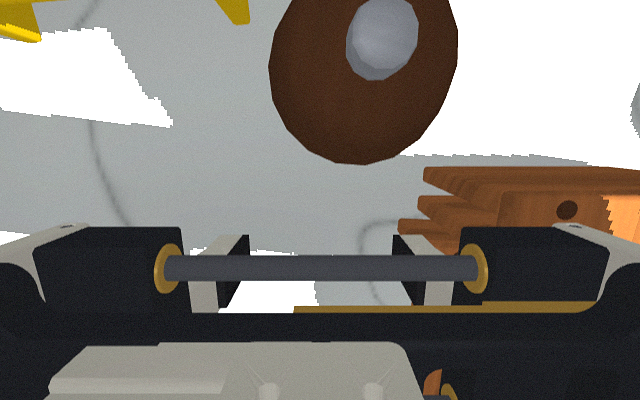

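View pics/s22.png

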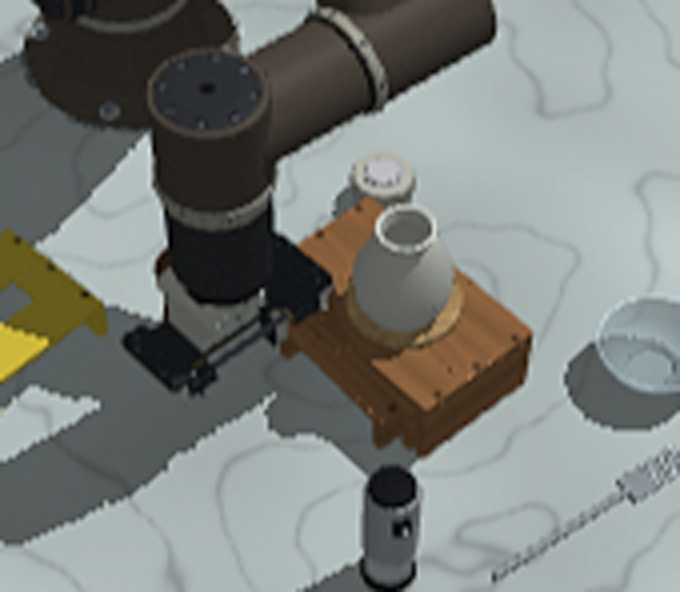

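```bash
python3 -m creep '[[0,-0.2,0,0,87.6],[-0.2,-0.35,0,0.02,87.6],[-0.5,-0.35,0,0.05,87.6],[-0.8,-0.35,0,0.09,87.6],[-1,-0.35,0,0.13,87.6],[-1,-0.35,0,0.1667,87.6],[-1,-0.35,0,0.1667,87.6],[-1,-0.35,0,0.1667,87.6]]'
python3 - <<'E'
from h import *
s=snapshot('wrist');cv2.imwrite('pics/w23.png',cv2.convertScaleAbs(s['img'],alpha=1.3))
o=ctrl.get_obs();print(tf(o['tool_pos']),o['tool_pos'][2],o['orientation'][2],o['force'])
s=snapshot('top');cv2.imwrite('pics/t23.png',cv2.resize(s['img'][120:270,250:430],None,fx=4.2,fy=3.9,interpolation=cv2.INTER_CUBIC))
E
```

```text
clock: 37.57
tool_pos: [0.5598, -0.1864, 0.0514]
orientation: [-180.0, -0.1, 157.5]
force: [0.5, 0.3, 0.9]
opening: 0.0874
[ 0.03012979 -0.17995771] 0.05161010130630924 157.55886188953605 [-0.35943386  1.15375645 -0.05396561]
```

View pics/w23.png

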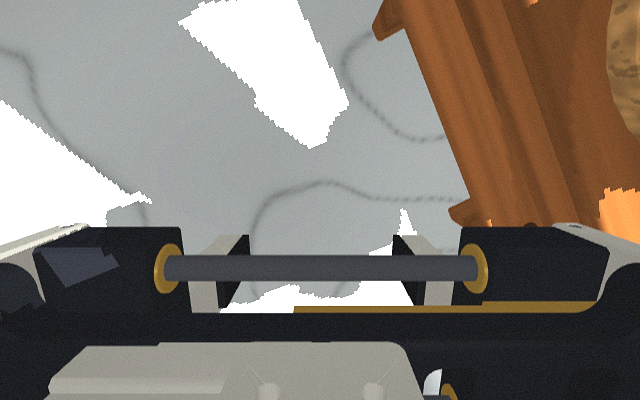

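View pics/t23.png

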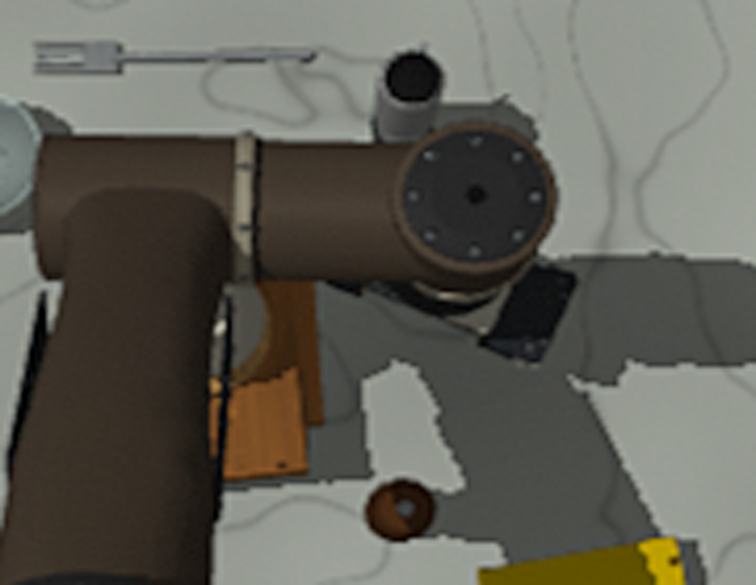

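```bash
python3 - <<'E'
from h import *
s=snapshot('wrist')
for n,u,v,z in [("low -X foot",374,34,0),("low +X foot",451,210,0),("low top edge a",405,45,.061),("low top edge b",465,195,.061)]:
    print(n,(tf(onz(s,u,v,z))*1000).round(1))
E
python3 -m creep '[[-0.05,0.1,0,0,87.6],[-0.05,0.2,0,0,87.6],[-0.01,0.28,0,0,87.6],[0.03,0.34,0,0,87.6],[0.07,0.41,0,0,87.6],[0.114,0.49,0,0,87.6],[0.114,0.49,0,0,87.6],[0.114,0.49,0,0,87.6]]'
python3 - <<'E'
from h import *
s=snapshot('wrist');cv2.imwrite('pics/w24.png',cv2.convertScaleAbs(s['img'],alpha=1.3))
o=ctrl.get_obs();print(tf(o['tool_pos']),o['tool_pos'][2],o['orientation'][2],o['force'])
s=snapshot('scene');cv2.imwrite('pics/s24.png',cv2.resize(s['img'][100:260,230:400],None,fx=4,fy=3.7,interpolation=cv2.INTER_CUBIC))
E
```

```text
low -X foot [-67.5 -81. ]
low +X foot [ 73.1 -85.3]
low top edge a [-44.4 -88.9]
low top edge b [ 39.6 -92.6]
clock: 38.38
tool_pos: [0.5681, -0.1361, 0.0522]
orientation: [180.0, -0.0, 157.4]
force: [0.6, 0.2, -0.6]
opening: 0.0873
[ 0.04548205 -0.13155428] 0.05215811011478666 157.37367082408352 [-0.39523388 -0.42505216 -0.63949718]
```

View pics/w24.png

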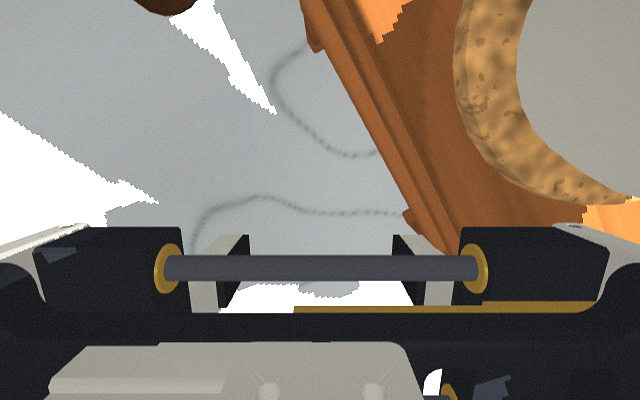

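View pics/s24.png

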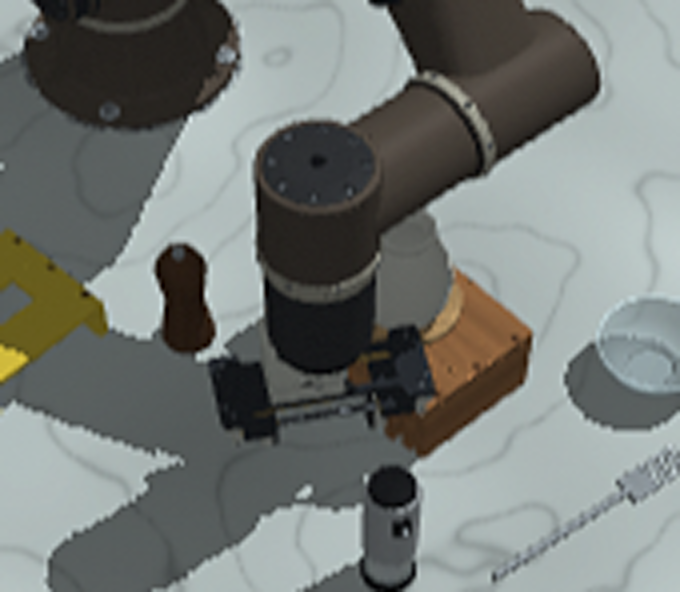

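```bash
python3 - <<'E'
from h import *
s=snapshot('wrist')
i=s['img'][0:250,290:480];cv2.imwrite('pics/w25.png',cv2.convertScaleAbs(cv2.resize(i,None,fx=3.6,fy=2.4,interpolation=cv2.INTER_CUBIC),alpha=1.5))
for n,u,v,z in [("low -X foot",316,52,0),("low +X foot",404,215,0)]:
    print(n,(tf(onz(s,u,v,z))*1000).round(1))
E
```

```text
low -X foot [-62.2 -72.1]
low +X foot [ 74.  -71.2]
```

View pics/w25.png

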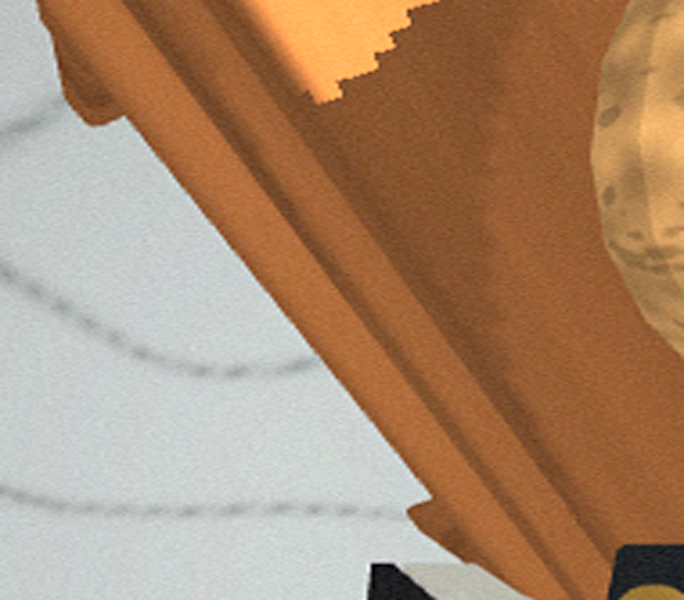

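```bash
python3 -m creep '[[0.005,0.01,0,0,87.6],[0.01,0.02,0,0,87.6],[0.02,0.03,0,0,87.6],[0.023,0.039,0,0,87.6],[0.023,0.039,0,0,87.6],[0.023,0.039,0,0,87.6],[0.023,0.039,0,0,87.6],[0.023,0.039,0,0,87.6]]'
python3 - <<'E'
from h import *
o=ctrl.get_obs();print(tf(o['tool_pos']),o['tool_pos'][2],o['force'])
s=snapshot('wrist')
i=s['img'][0:250,260:450];cv2.imwrite('pics/w26.png',cv2.convertScaleAbs(cv2.resize(i,None,fx=3.6,fy=2.4,interpolation=cv2.INTER_CUBIC),alpha=1.5))
E
```

```text
clock: 39.2
tool_pos: [0.5677, -0.1327, 0.052]
orientation: [-180.0, 0.0, 157.3]
force: [0.6, -4.9, -1.4]
opening: 0.0878
[ 0.04551568 -0.12776093] 0.05203299519599765 [ 0.63611193 -4.9174266  -1.38824651]
```

View pics/w26.png

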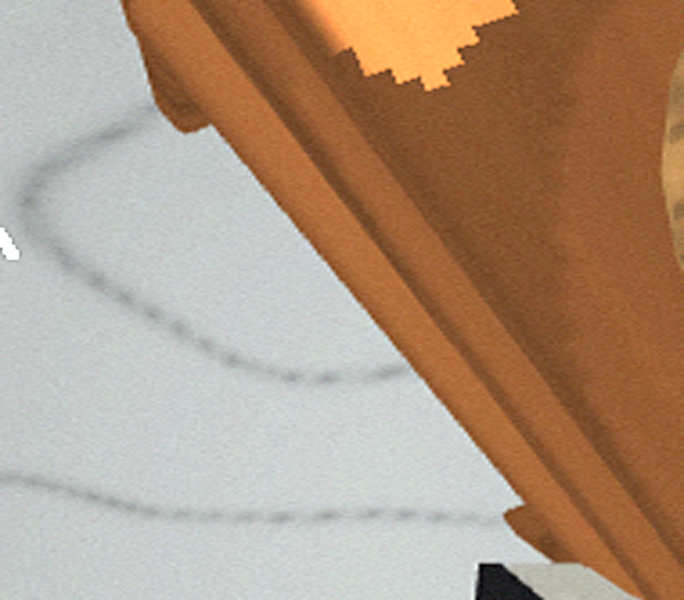

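```bash
python3 - <<'E'
from h import *
s=snapshot('wrist')
for n,u,v,z in [("low -X foot",311,54.5,0),("low +X foot",400,214,0)]:
    print(n,(tf(onz(s,u,v,z))*1000).round(1))
E
python3 -m creep '[[-0.1,-0.2,0,0,87.6],[-0.1,-0.2,-0.3,-0.03,87.6],[-0.3,-0.2,-0.6,-0.06,87.6],[-0.5,0,-1,-0.09,87.6],[-0.5,0,-1,-0.13,87.6],[-0.5,0,-1,-0.1667,87.6],[-0.5,0,-1,-0.1667,87.6],[-0.5,0,-1,-0.1667,87.6]]'
python3 - <<'E'
from h import *
o=ctrl.get_obs();print(tf(o['tool_pos']),o['tool_pos'][2],o['orientation'][2])
s=snapshot('wrist');cv2.imwrite('pics/w27f.png',s['img'])
i=s['img'][0:232,340:460];cv2.imwrite('pics/w27.png',cv2.convertScaleAbs(cv2.resize(i,None,fx=5,fy=2.58,interpolation=cv2.INTER_CUBIC),alpha=1.5))
E
```

```text
low -X foot [-62.5 -71.8]
low +X foot [ 71.6 -69.5]
clock: 39.97
tool_pos: [0.6134, -0.1512, 0.1517]
orientation: [180.0, -0.0, -172.9]
force: [-0.4, -0.8, -0.6]
opening: 0.0875
[ 0.08826884 -0.15218527] 0.15167231198017495 -172.87638810406392
```

View pics/w27.png

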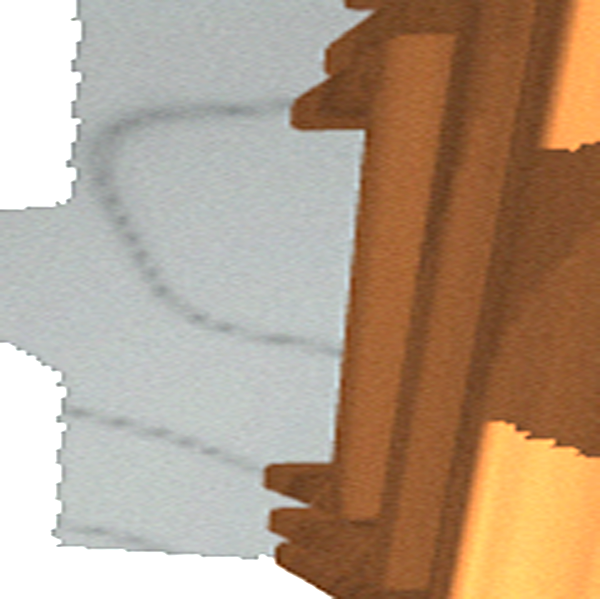

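```bash
python3 - <<'E'
from h import *
s=snapshot('wrist')
for n,x,y in [("low -X",292,125),("mid -X",327,75),("tall -X",345,8),("low +X",265,466),("low+X o",268,485),("mid +X",271,512),("mid+X o",272,530),("tall +X",276,548),("tall +X o",280,562)]:
    print(n,(tf(onz(s,340+x/5,y/2.58,0))*1000).round(1))
E
```

```text
low -X [-63.5 -71.6]
mid -X [-80.7 -65.7]
tall -X [-103.1  -63.7]
low +X [ 71.3 -69.6]
low+X o [ 79.8 -68.4]
mid +X [ 92.1 -67. ]
mid+X o [100.4 -66.3]
tall +X [108.9 -64.9]
tall +X o [115.5 -63.6]
```

```bash
python3 -m creep '[[0.2,-0.1,0,0,87.6],[0.5,-0.1,0,0,87.6],[0.8,-0.1,0,0,87.6],[1,-0.1,0,0,87.6],[1,-0.1,0,0,87.6],[1,-0.1,0,0,87.6],[1,-0.1,0,0,87.6],[1,-0.1,0,0,87.6]]'
python3 -m creep '[[0.2,0,0,0,87.6],[0.4,0,0,0,87.6],[0.57,0,0.2,0,87.6],[0.57,0,0.5,0,87.6],[0.57,0,0.8,0,87.6],[0.57,0,1,0,87.6],[0.57,0,1,0,87.6],[0.57,0,1,0,87.6]]'
python3 - <<'E'
from h import *
o=ctrl.get_obs();print(tf(o['tool_pos']),o['tool_pos'][2],o['orientation'][2],o['force'])
E
```

```text
clock: 40.73
tool_pos: [0.5167, -0.1743, 0.1519]
orientation: [-180.0, 0.0, -172.7]
force: [0.1, 0.2, -0.1]
opening: 0.0881
clock: 41.4
tool_pos: [0.4593, -0.1816, 0.0513]
orientation: [180.0, -0.2, -172.7]
force: [-0.2, 0.4, -0.1]
opening: 0.0875
[-0.06847132 -0.16166166] 0.05129349484434662 -172.66716656960674 [-0.17289522  0.41470639 -0.07813509]
```

```bash
python3 -m creep '[[0,0.1,0,0,87.6],[0,0.2,0,0,87.6],[0,0.26,0,0,87.6],[0,0.29,0,0,87.6],[0,0.31,0,0,87.6],[0,0.327,0,0,87.6],[0,0.327,0,0,87.6],[0,0.327,0,0,87.6]]'
python3 - <<'E'
from h import *
o=ctrl.get_obs();print(tf(o['tool_pos']),o['tool_pos'][2],o['orientation'][2],o['force'])
s=snapshot('wrist')
i=s['img'][130:330,380:500];cv2.imwrite('pics/w28.png',cv2.convertScaleAbs(cv2.resize(i,None,fx=5,fy=3,interpolation=cv2.INTER_CUBIC),alpha=1.6))
E
```

```text
clock: 42.07
tool_pos: [0.4556, -0.1494, 0.053]
orientation: [-180.0, 0.1, -172.6]
force: [-0.9, -4.2, 3.1]
opening: 0.0876
[-0.06779742 -0.12926146] 0.05303453229082736 -172.62382505008455 [-0.86366893 -4.16528266  3.09031361]
```

View pics/w28.png

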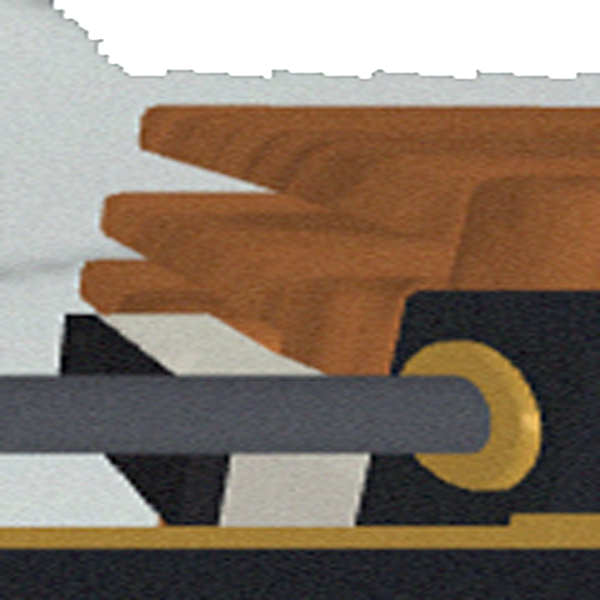

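```bash
python3 - <<'E'
from h import *
s=snapshot('wrist')
for n,x,y in [("tall -X in",140,150),("tall out",145,110),("mid -X in",102,232),("mid out",105,198),("low -X in",82,298),("low out",82,266)]:
    print(n,(tf(onz(s,380+x/5,130+y/3,0))*1000).round(1))
E
```

```text
tall -X in [-101.3  -61.3]
tall out [-111.6  -61.3]
mid -X in [-79.5 -65.7]
mid out [-88.7 -65.8]
low -X in [-61.  -67.6]
low out [-70.1 -68.2]
```

```bash
python3 -m creep '[[0,0.01,0,0,87.6],[0,0.018,0,0,87.6],[0,0.018,0,0,87.6],[0,0.018,0,0,87.6],[0,0.018,0,0,87.6],[0,0.018,0,0,87.6],[0,0.018,0,0,87.6],[0,0.018,0,0,87.6]]'
python3 - <<'E'
from h import *
o=ctrl.get_obs();print(tf(o['tool_pos']),o['tool_pos'][2],o['orientation'][2],o['force'])
E
python3 -m creep '[[0,-0.2,0,0,87.6],[-0.2,-0.5,0,0.02,87.6],[-0.5,-0.52,0,0.05,87.6],[-0.8,-0.52,0,0.09,87.6],[-1,-0.52,0,0.13,87.6],[-1,-0.52,0,0.1667,87.6],[-1,-0.52,0,0.1667,87.6],[-1,-0.52,0,0.1667,87.6]]'
python3 - <<'E'
from h import *
o=ctrl.get_obs();print(tf(o['tool_pos']),o['tool_pos'][2],o['orientation'][2],o['force'])
s=snapshot('wrist')
i=s['img'][0:235,330:520];cv2.imwrite('pics/w29.png',cv2.convertScaleAbs(cv2.resize(i,None,fx=4,fy=2.5,interpolation=cv2.INTER_CUBIC),alpha=1.5))
E
```

```text
clock: 42.83
tool_pos: [0.4554, -0.1482, 0.0529]
orientation: [-179.9, 0.0, -172.6]
force: [-0.6, -9.4, 6.3]
opening: 0.0871
[-0.06784095 -0.12805508] 0.05287117827564685 -172.64453206446686 [-0.59659085 -9.40705018  6.28117911]
clock: 43.5
tool_pos: [0.5603, -0.1858, 0.0515]
orientation: [180.0, -0.1, 157.5]
force: [-1.2, 0.3, 0.4]
opening: 0.0874
[ 0.03104823 -0.17939298] 0.051527732270214344 157.53078170556083 [-1.16329236  0.31334854  0.36284378]
```

View pics/w29.png

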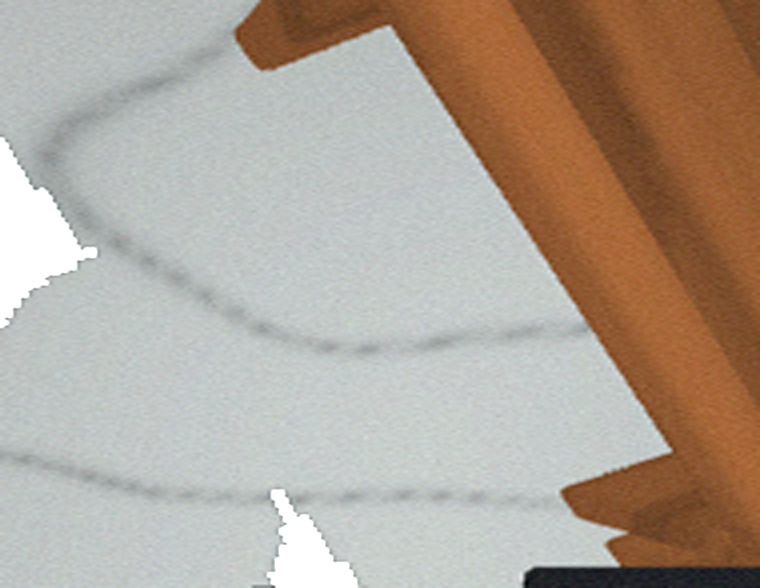

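```bash
python3 - <<'E'
from h import *
s=snapshot('wrist')
for n,x,y in [("low -X in",265,68),("low -X o",236,33),("low +X in",563,490),("mid +X in",608,545)]:
    print(n,(tf(onz(s,330+x/4,y/2.5,0))*1000).round(1))
E
```

```text
low -X in [-62.9 -65.7]
low -X o [-72.7 -66.3]
low +X in [ 71.1 -66.9]
mid +X in [ 92.4 -66. ]
```

```bash
python3 -m creep '[[0,-0.05,-0.3,0,87.6],[0,0,-0.7,-0.03,87.6],[-0.2,0.2,-1,-0.06,87.6],[-0.35,0.49,-1,-0.09,87.6],[-0.35,0.49,-1,-0.13,87.6],[-0.35,0.49,-1,-0.1667,87.6],[-0.35,0.49,-1,-0.1667,87.6],[-0.35,0.49,-1,-0.1667,87.6]]'
python3 - <<'E'
from h import *
o=ctrl.get_obs();print(tf(o['tool_pos']),o['tool_pos'][2],o['orientation'][2])
s=snapshot('wrist')
i=s['img'][0:232,340:460];cv2.imwrite('pics/w30.png',cv2.convertScaleAbs(cv2.resize(i,None,fx=5,fy=2.58,interpolation=cv2.INTER_CUBIC),alpha=1.5))
E
```

```text
clock: 44.27
tool_pos: [0.6114, -0.1544, 0.1522]
orientation: [180.0, -0.0, -172.8]
force: [-0.2, 0.5, -0.8]
opening: 0.0876
[ 0.08592197 -0.15512303] 0.15218497563847994 -172.7820715407026
```

View pics/w30.png

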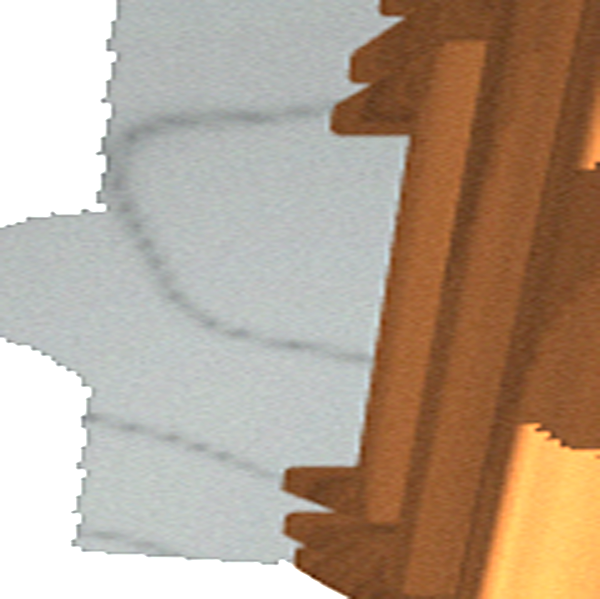

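```bash
python3 - <<'E'
from h import *
s=snapshot('wrist')
for n,x,y in [("low -X",332,130),("mid -X",350,78),("tall -X",380,12),("low +X",284,470),("low+X o",285,488),("mid +X",284,516),("mid+X o",286,534),("tall +X",293,553),("tall +X o",297,565)]:
    print(n,(tf(onz(s,340+x/5,y/2.58,0))*1000).round(1))
E
```

```text
low -X [-63.8 -66.5]
mid -X [-81.9 -64.1]
tall -X [-104.   -59.9]
low +X [ 71.2 -68. ]
low+X o [ 79.3 -67.3]
mid +X [ 92.1 -66.8]
mid+X o [100.4 -65.8]
tall +X [109.4 -63.6]
tall +X o [115.1 -62.3]
```

```bash
python3 -m creep '[[0,0,-0.4,0,87.6],[0,0,-0.8,0,87.6],[0,0,-1,0,87.6],[0,0.2,-1,0,87.6],[0,0.5,-1,0,87.6],[0,0.7,-1,0,87.6],[0,0.7,-1,0,87.6],[0,0.7,-1,0,87.6]]'
python3 -m creep '[[0,0.3,-0.1,0,87.6],[0,0.6,-0.1,0,87.6],[0,0.9,-0.1,0,87.6],[0,1,-0.1,0,87.6],[0,1,-0.1,0,87.6],[0,1,-0.1,0,87.6],[0,1,-0.1,0,87.6],[0,1,-0.1,0,87.6]]'
python3 -m creep '[[0,0.3,0,0,87.6],[0,0.6,0,0,87.6],[0,0.9,0,0,87.6],[0,1,0,0,87.6],[0,1,0,0,87.6],[0,1,0,0,87.6],[0,1,0,0,87.6],[0,1,0,0,87.6]]'
python3 -m creep '[[0,0.3,0,0,87.6],[0,0.6,0,0,87.6],[0,0.9,0,0,87.6],[0,1,0.3,0,87.6],[0,1,0.6,0,87.6],[0,1,0.9,0,87.6],[0,1,1,0,87.6],[0,1,1,0,87.6]]'
python3 - <<'E'
from h import *
o=ctrl.get_obs();print(tf(o['tool_pos']),o['tool_pos'][2],o['orientation'][2])
s=snapshot('wrist');cv2.imwrite('pics/w31f.png',s['img'])
i=s['img'][0:232,60:240];cv2.imwrite('pics/w31.png',cv2.convertScaleAbs(cv2.resize(i,None,fx=4,fy=2.5,interpolation=cv2.INTER_CUBIC),alpha=1.7,beta=10))
E
```

```text
clock: 45.03
tool_pos: [0.6028, -0.0844, 0.2524]
orientation: [180.0, 0.0, -172.7]
force: [-0.2, -0.2, 0.3]
opening: 0.0873
clock: 45.7
tool_pos: [0.5904, 0.013, 0.2619]
orientation: [-180.0, -0.0, -172.8]
force: [-0.6, -1.1, 0.4]
opening: 0.0876
clock: 46.37
tool_pos: [0.5777, 0.1122, 0.262]
orientation: [-180.0, -0.0, -172.7]
force: [0.3, -0.4, 0.2]
opening: 0.0873
clock: 47.03
tool_pos: [0.5636, 0.2108, 0.1594]
orientation: [-179.9, -0.3, -172.7]
force: [0.3, 0.4, -0.2]
opening: 0.0876
[0.087445   0.21320077] 0.15935182251024235 -172.740503830701
```

View pics/w31.png

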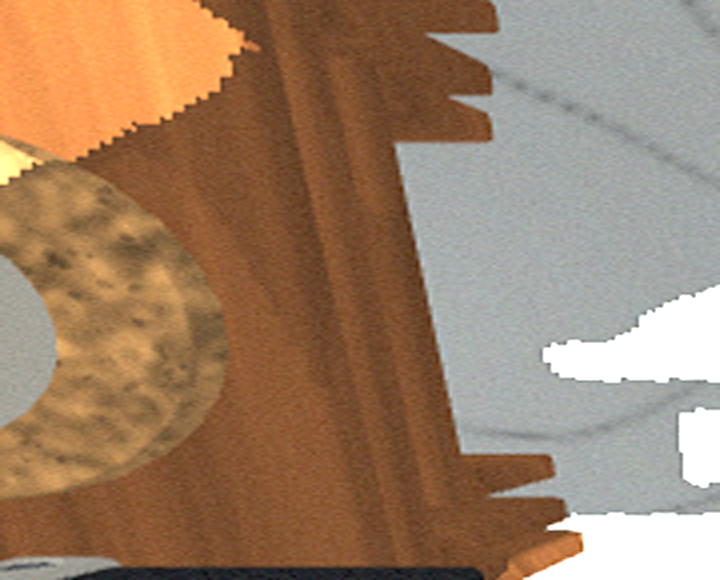

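```bash
python3 - <<'E'
from h import *
s=snapshot('wrist')
for n,x,y in [("tall -X",497,30),("mid -X",491,92),("low -X",491,140),("low +X",553,456),("low+X o",554,474),("mid +X",563,499),("mid+X o",566,516),("tall +X o",582,548),("tall+X in",581,534)]:
    print(n,(tf(onz(s,60+x/4,y/2.5,0))*1000).round(1))
E
```

```text
tall -X [-100.7   76.8]
mid -X [-78.4  72.3]
low -X [-60.4  69.9]
low +X [73.8 70.2]
low+X o [82.4 69.4]
mid +X [94.6 70.7]
mid+X o [102.9  70.6]
tall +X o [119.   73.6]
tall+X in [112.   74.1]
```

```bash
python3 -m creep '[[-0.12,0,0.3,0,87.6],[-0.12,0,0.6,0,87.6],[-0.12,-0.2,0.85,0,87.6],[-0.12,-0.4,0.85,0,87.6],[-0.12,-0.6,0.85,0,87.6],[-0.12,-0.7,0.85,0,87.6],[-0.12,-0.75,0.85,0,87.6],[-0.12,-0.75,0.85,0,87.6]]'
python3 - <<'E'
from h import *
o=ctrl.get_obs();print(tf(o['tool_pos']),o['tool_pos'][2],o['orientation'][2],o['force'])
E
```

```text
clock: 47.8
tool_pos: [0.5875, 0.1392, 0.0788]
orientation: [179.9, 0.2, -172.8]
force: [-0.0, 0.6, -0.3]
opening: 0.088
[0.10156    0.13903706] 0.07879943273044625 -172.7515190224138 [-0.04531706  0.56547035 -0.29357721]
```

```bash
python3 -m creep '[[0,0,0.045,0,87.6],[0,-0.02,0.045,0,87.6],[0,-0.035,0.045,0,87.6],[0,-0.05,0.045,0,87.6],[0,-0.05,0.045,0,87.6],[0,0.25,0.045,0,87.6],[0.3,0.3,0.045,0,87.6],[0.6,0.3,0.045,0,87.6]]'
python3 -m creep '[[0.3,0,0,0,87.6],[0.7,0,0,0,87.6],[1,0,0,0,87.6],[1,0,0,0,87.6],[1,-0.1,0,0,87.6],[1,-0.2,0,0,87.6],[1,-0.25,0,0,87.6],[1,-0.25,0,0,87.6]]'
python3 - <<'E'
from h import *
o=ctrl.get_obs();print(tf(o['tool_pos']),o['tool_pos'][2],o['orientation'][2],o['force'])
E
```

```text
clock: 48.47
tool_pos: [0.5229, 0.1629, 0.072]
orientation: [-180.0, -0.0, -172.6]
force: [-1.1, 0.2, 0.1]
opening: 0.0873
clock: 49.13
tool_pos: [0.4274, 0.123, 0.0724]
orientation: [-180.0, -0.0, -172.8]
force: [-0.0, -0.5, 0.2]
opening: 0.0871
[-0.05929682  0.14440046] 0.07242303195039651 -172.77473860815013 [-0.00349574 -0.54125284  0.21621551]
```

```bash
python3 -m creep '[[0.16,0.05,-0.025,0,87.6],[0.16,0,-0.025,0,87.6],[0.16,-0.04,-0.025,0,87.6],[0.16,-0.07,-0.025,0,87.6],[0.16,-0.1,-0.025,0,87.6],[0.16,-0.12,-0.025,0,87.6],[0.16,-0.12,-0.025,0,87.6],[0.16,-0.12,-0.025,0,87.6]]'
python3 - <<'E'
from h import *
o=ctrl.get_obs();print(tf(o['tool_pos']),o['tool_pos'][2],o['orientation'][2],o['force'])
E
python3 -m creep '[[0,0.2,0,0,87.6],[-0.2,0.3,0,0,87.6],[-0.5,0.3,0,0,87.6],[-0.8,0.3,0,0,87.6],[-1,0.3,0,0,87.6],[-1,0.3,0,0,87.6],[-1,0.3,0,0,87.6],[-1,0.3,0,0,87.6]]'
python3 -m creep '[[-0.3,0,0,0,87.6],[-0.6,0,0,0,87.6],[-0.76,0,0,0,87.6],[-0.76,-0.1,0,0,87.6],[-0.76,-0.2,0,0,87.6],[-0.76,-0.25,0,0,87.6],[-0.76,-0.25,0,0,87.6],[-0.76,-0.25,0,0,87.6]]'
python3 - <<'E'
from h import *
o=ctrl.get_obs();print(tf(o['tool_pos']),o['tool_pos'][2],o['orientation'][2],o['force'])
s=snapshot('wrist')
i=s['img'][0:232,60:240];cv2.imwrite('pics/w32.png',cv2.convertScaleAbs(cv2.resize(i,None,fx=4,fy=2.5,interpolation=cv2.INTER_CUBIC),alpha=1.7,beta=10))
E
```

```text
clock: 49.8
tool_pos: [0.4131, 0.1104, 0.075]
orientation: [180.0, 0.0, -172.7]
force: [-0.4, 2.7, -0.3]
opening: 0.0875
[-0.07511908  0.13385675] 0.07502905754112381 -172.69469970022283 [-0.42231353  2.74170025 -0.33006244]
clock: 50.47
tool_pos: [0.5073, 0.152, 0.0744]
orientation: [-179.9, -0.1, -172.7]
force: [-0.7, -0.1, 0.3]
opening: 0.0876
clock: 51.13
tool_pos: [0.5858, 0.1371, 0.0754]
orientation: [180.0, 0.0, -172.7]
force: [0.9, 0.2, -0.2]
opening: 0.0873
[0.09955797 0.13723732] 0.07542065632112496 -172.70384471235462 [ 0.88308722  0.1509996  -0.18000026]
```

View pics/w32.png

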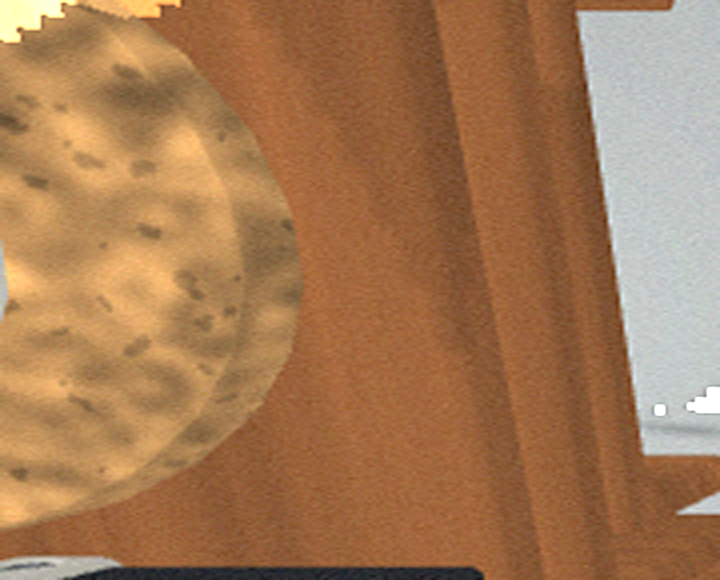

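```bash
python3 -m creep '[[0,-0.02,0,0,87.6],[0,-0.04,0,0,87.6],[0,-0.054,0,0,87.6],[0,-0.054,0,0,87.6],[0,-0.054,0,0,87.6],[0,-0.054,0,0,87.6],[0,-0.054,0,0,87.6],[0,-0.054,0,0,87.6]]'
python3 - <<'E'
from h import *
o=ctrl.get_obs();print(tf(o['tool_pos']),o['tool_pos'][2],o['orientation'][2],o['force'])
E
python3 -m creep '[[0,0.3,0,0,87.6],[0.05,0.6,-0.3,0,87.6],[0.12,0.8,-0.6,0,87.6],[0.12,0.8,-0.85,0,87.6],[0.12,0.8,-0.85,0,87.6],[0.12,0.8,-0.85,0,87.6],[0.12,0.8,-0.85,0,87.6],[0.12,0.8,-0.85,0,87.6]]'
python3 - <<'E'
from h import *
o=ctrl.get_obs();print(tf(o['tool_pos']),o['tool_pos'][2],o['orientation'][2],o['force'])
s=snapshot('wrist')
i=s['img'][0:232,60:240];cv2.imwrite('pics/w33.png',cv2.convertScaleAbs(cv2.resize(i,None,fx=4,fy=2.5,interpolation=cv2.INTER_CUBIC),alpha=1.7,beta=10))
E
```

```text
clock: 51.85
tool_pos: [0.5872, 0.1325, 0.0751]
orientation: [180.0, 0.0, -172.7]
force: [-2.1, 1.8, 2.7]
opening: 0.0877
[0.10034813 0.13240969] 0.07511147523595235 -172.66773386202715 [-2.10111125  1.83259736  2.66302595]
clock: 52.52
tool_pos: [0.5645, 0.2093, 0.1588]
orientation: [-179.9, -0.1, -172.7]
force: [-0.9, 0.7, -0.6]
opening: 0.0875
[0.08817934 0.21160455] 0.15882633361444137 -172.7071546241941 [-0.89631909  0.66414963 -0.57048725]
```

View pics/w33.png

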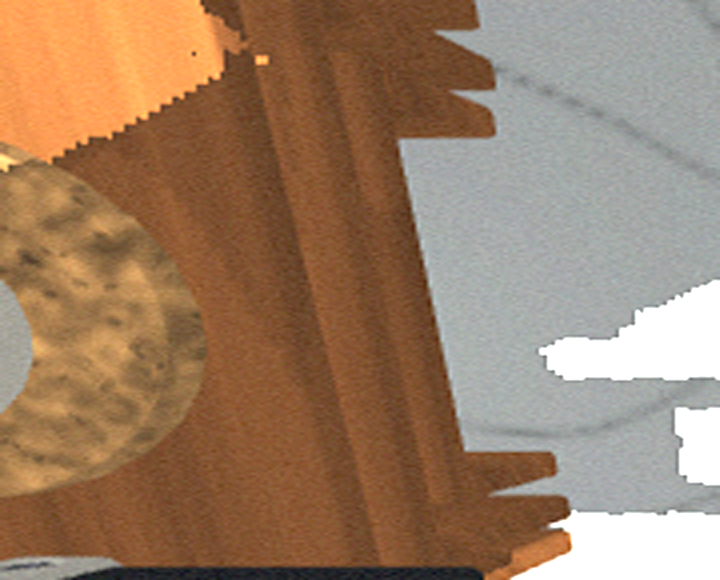

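```bash
python3 - <<'E'
from h import *
s=snapshot('wrist')
for n,x,y in [("tall -X",479,27),("mid -X",494,88),("low -X",495,136),("low +X",555,454),("low+X o",556,474),("mid +X",568,498),("mid+X o",570,516),("tall+X in",571,533),("tall +X o",571,546)]:
    print(n,(tf(onz(s,60+x/4,y/2.5,0))*1000).round(1))
E
```

```text
tall -X [-101.3   71.6]
mid -X [-79.5  72.5]
low -X [-61.8  70.4]
low +X [71.8 70.2]
low+X o [81.2 69.3]
mid +X [92.8 71.5]
mid+X o [101.5  71.1]
tall+X in [109.9  70.4]
tall +X o [116.4  69.7]
```

```bash
python3 -m creep '[[0.3,0,0,0,87.6],[0.6,0,0,0,87.6],[0.9,0,0,0,87.6],[1,0,0,0,87.6],[1,0,0.2,0,87.6],[1,0,0.4,0,87.6],[1,0,0.5,0,87.6],[1,0,0.5,0,87.6]]'
python3 -m creep '[[0.3,0,0.34,0,87.6],[0.62,0,0.34,0,87.6],[0.62,-0.2,0.34,0,87.6],[0.62,-0.4,0.34,0,87.6],[0.62,-0.55,0.34,0,87.6],[0.62,-0.65,0.34,0,87.6],[0.62,-0.7,0.34,0,87.6],[0.62,-0.7,0.34,0,87.6]]'
python3 - <<'E'
from h import *
o=ctrl.get_obs();print(tf(o['tool_pos']),o['tool_pos'][2],o['orientation'][2],o['force'])
E
```

```text
clock: 53.28
tool_pos: [0.4648, 0.1962, 0.1076]
orientation: [-179.8, -0.2, -172.7]
force: [-0.3, -0.6, -0.2]
opening: 0.0874
clock: 53.95
tool_pos: [0.4138, 0.1195, 0.0764]
orientation: [180.0, 0.0, -172.8]
force: [0.0, 1.5, -0.1]
opening: 0.0876
[-0.07318131  0.14278034] 0.07637229797233738 -172.75809778573705 [ 0.01288818  1.52176499 -0.07777716]
```

```bash
python3 -m creep '[[0,-0.04,0.01,0,87.6],[0,-0.07,0.01,0,87.6],[0,-0.09,0.01,0,87.6],[0,-0.105,0.01,0,87.6],[0,-0.105,0.01,0,87.6],[0,-0.105,0.01,0,87.6],[0,-0.105,0.01,0,87.6],[0,-0.105,0.01,0,87.6]]'
python3 - <<'E'
from h import *
o=ctrl.get_obs();print(tf(o['tool_pos']),o['tool_pos'][2],o['orientation'][2],o['force'])
E
python3 -m creep '[[0,0.3,0,0,87.6],[0,0.6,0,0,87.6],[-0.2,0.75,-0.3,0,87.6],[-0.5,0.75,-0.7,0,87.6],[-0.8,0.75,-0.85,0,87.6],[-1,0.75,-0.85,0,87.6],[-1,0.75,-0.85,0,87.6],[-1,0.75,-0.85,0,87.6]]'
python3 -m creep '[[-0.3,0,0,0,87.6],[-0.62,0,0,0,87.6],[-0.62,0,0,0,87.6],[-0.62,0,0,0,87.6],[-0.62,0,0,0,87.6],[-0.62,0,0,0,87.6],[-0.62,0,0,0,87.6],[-0.62,0,0,0,87.6]]'
python3 - <<'E'
from h import *
s=snapshot('wrist')
i=s['img'][0:232,60:240];cv2.imwrite('pics/w34.png',cv2.convertScaleAbs(cv2.resize(i,None,fx=4,fy=2.5,interpolation=cv2.INTER_CUBIC),alpha=1.7,beta=10))
E
```

```text
clock: 54.62
tool_pos: [0.4147, 0.1099, 0.075]
orientation: [180.0, 0.0, -172.7]
force: [-0.5, 3.0, -0.2]
opening: 0.0876
[-0.07357581  0.13318162] 0.07504299192954889 -172.66147341546485 [-0.48301278  2.98095105 -0.22681899]
clock: 55.28
tool_pos: [0.5047, 0.1963, 0.1595]
orientation: [-180.0, -0.1, -172.7]
force: [-0.3, -0.5, -1.0]
opening: 0.0876
clock: 55.95
tool_pos: [0.5651, 0.2047, 0.1605]
orientation: [180.0, 0.0, -172.6]
force: [0.2, -0.4, 0.8]
opening: 0.0874
```

View pics/w34.png

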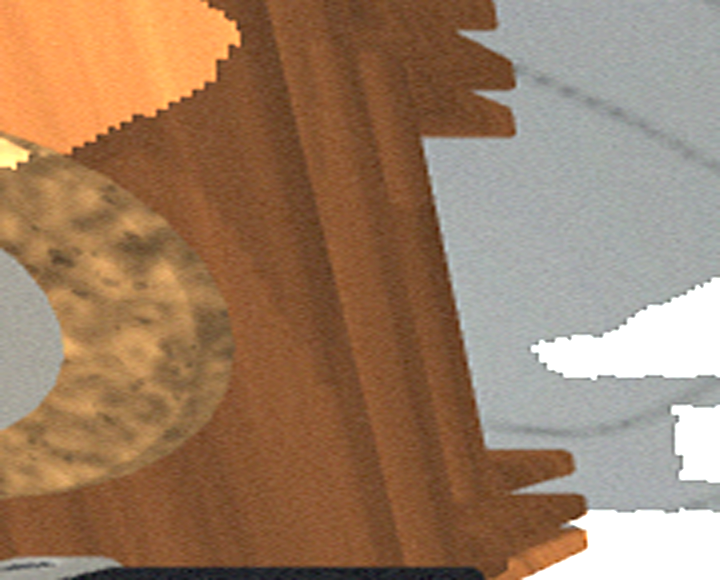

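```bash
python3 - <<'E'
from h import *
s=snapshot('wrist')
for n,x,y in [("tall -X",495,27),("mid -X",513,87),("low -X",515,136),("low +X",572,452),("low+X o",574,472),("mid +X",583,497),("mid+X o",586,515),("tall+X in",587,530),("tall +X o",587,545)]:
    print(n,(tf(onz(s,60+x/4,y/2.5,0))*1000).round(1))
s=snapshot('top');cv2.imwrite('pics/t34.png',s['img'])
s=snapshot('scene');cv2.imwrite('pics/s34.png',cv2.resize(s['img'][100:260,230:420],None,fx=4,fy=3.7,interpolation=cv2.INTER_CUBIC))
E
```

```text
tall -X [-101.1   70.6]
mid -X [-79.6  72.3]
low -X [-61.4  70.5]
low +X [71.7 70.1]
low+X o [81.2 69.6]
mid +X [93.3 70.9]
mid+X o [102.1  70.8]
tall+X in [109.6  70.3]
tall +X o [117.1  69.5]
```

View pics/s34.png

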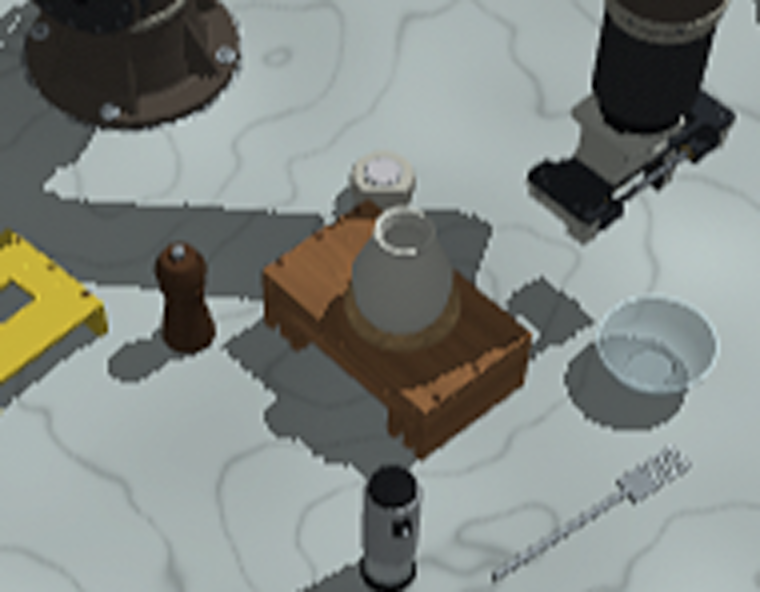

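View pics/t34.png

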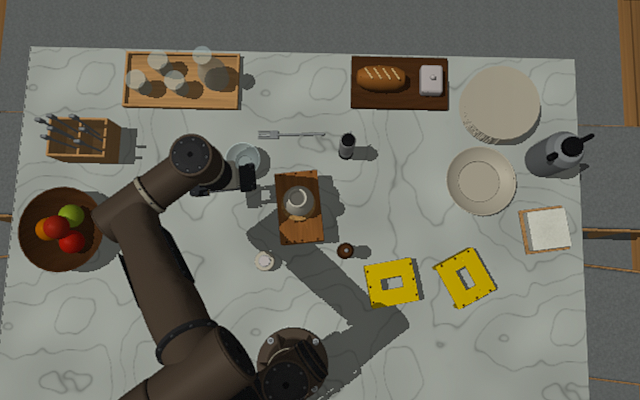

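The pictures show the nest closed at both ends, with the other objects where they started. At the +Y end the stands agree within 2 mm, and the gripper is clear of everything. I'm handing in.

```bash
python3 -c "
from plant import workorder,ctrl
print(workorder.close_job(),ctrl.get_obs()['clock'])"
```

```text
the job is handed in; nothing more can be done
the job is handed in; nothing more can be done
```

The nest is back together. I slid the middle stand in under the tall one from the +y end, then the low stand in under the middle from the −y end. I handed the job in after about 56 s, with the gripper open and clear of everything.

- **Flushness:** in the last wrist measurement, at the +y end, the stands' ends lay at these distances from the tall stand's starting centre:

| Stand | Robot's (−x) side, mm | Far (+x) side, mm |
|---|---|---|
| Tall | 70.6 | 70 |
| Middle | 72.3 | 71 |
| Low | 70.5 | 70 |

  The middle therefore stands at most about 2 mm proud, on the robot's side. I did not measure the −y end again after the last nudges.

- **Tall stand:** it did not stay put throughout. One push on the middle carried it and the vase about 3 mm. I pushed it back past its place to give the low stand room, then returned it. Its +y end now reads within about 1 mm of the starting 69.7 mm. The vase still stands on it, and its exact shift was not measured.

- **Everything else:** the mills, bowl, fork, cup and yellow look-alikes look unmoved in the final pictures. The largest tool force I read was about 13 N, while dragging the low stand, against the 40 N and 120 N limits.

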